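# Pack the microscope change-over kit under its pinned retaining plate

## Robot

A 7-joint arm with a two-finger parallel gripper is mounted at the origin on a cart in front of the work surface, level with it; the furniture and walls round the work are solid. World frame = base frame: x ahead of the robot, y to its left, z up, the work surface at z = 0. Lengths are in m, angles in rad, forces in N, time in s.
With the tool pointing down it reaches from about 0.4 to 0.875 m from the base axis. Payload 19.3 kg.
Tool frame: the origin (TCP) lies midway between the tips of the shut fingers; the grasp point (between the pads) lies bot.pinch_z behind it (bot.pinch_z is the distance from the TCP to the grasp point, in m); z points along the fingers, y is the line along which they close (so a half turn about z gives the same grasp; the last joint's range is limited). The gripper opens to 85 mm and grips with 20 to 120 N. Pads are 22 mm wide; open, the fingers measure 114 mm over their backs; the gripper's body (76 mm by 85 mm) begins 54 mm behind the grasp point. The pads swing forward as they close: fully open they stand 13 mm farther back than shut.
Start: joints at [1.247, 0.521, -0.036, 1.599, 0.021, 1.021, -0.113], TCP at [0.157, -0.605, 0.231] pointing down, gripper open.
Joint ranges: [-2.91, 2.91], [-0.3, 2.13], [-1.5, 1.42], [0.17, 2.43], [-1.26, 4.41], [0.16, 1.93], [-2.52, 2.52]. Speed limits (rad/s): [1.89, 1.89, 2.39, 2.39, 3.01, 3.01, 3.01].

## Interface

Orientations are given as [roll, pitch, yaw] about the fixed x, y, z axes, in that order (R = Rz(yaw) Ry(pitch) Rx(roll)).
In Python, from workcell import readout, grab_frame, camera_info, workorder, bot gives the robot as it stands. The module is installed in compiled form; this text tells all that it offers.
- The arm moves only by the tool drive_tool, never from a script. Its argument "targets" is a list of rows, each an object of numbers: "dx", "dy", "dz": the shift along the tool's x, y, z as a fraction of full scale; "yaw": the turn about the tool's z as a fraction of full scale; "fingers": the closure, from 0 (fully open) to 1 (shut). In form: [{"dx": .., "dy": .., "dz": .., "yaw": .., "fingers": ..}, ...]. A call has 1 to 20 rows; each row shifts and turns the commanded pose from where the row before left it, along the tool's axes as they then stand; what a row does not reach is not made up. Full scale, the value 1, is 0.1 m for a shift and 90 degrees for a turn. A row lasts 1/10 s, in which the tool goes at most 50 mm and 8.59 degrees, less where a joint would pass 70% of its speed; a pose out of reach is approached as far as the arm can. A call with a number of a shift or a turn outside -1 to 1 is refused whole. A call with a gripper value outside its range is refused whole. The fingers move at their own pace and stop on an object; "squeeze" is the grip in N (left out, the last holds). Time passes only in rows, so rows that do not move let the fingers close. It gives the time, the measured TCP pose, the force, the opening and the grip force at its end, in the units of the state.
- readout.observe(): the state, without advancing time (a new reading comes with each control period).
- grab_frame(name): name is "scene" or "top"; returns the picture (480x640x3 uint8, blue, green, red); there is no depth.
- camera_info(name): a dict with "fx", "fy", "cx", "cy" (pixels), "T" (4x4, takes a point from camera to world coordinates). Camera axes: x right, y up, looking along -z (the intrinsics and any distortion apply to the point x, -y, -z); pixel columns grow to the right and rows downward; lengths in m; the calibration is good to about 2 mm. A picture is of the moment at which its call begins. camera_info takes no time and is no camera call.
- workorder.job_done(): hands the job in; it is judged then, once.
The state is a dict: "clock": time; "qpos": joint angles; "qd": joint speeds; "joint_efforts": joint torques, N m; "position": TCP position; "tool_rot": TCP orientation; "force": force on the tool from outside, world axes, zero at the start; "moment": the same for the moment, N m; "grip_width": finger opening in m; "finger_force": force on a finger pad.
Only numpy, scipy, OpenCV 4.12 (cv2) and the standard library are available. Lean on these libraries where they do the work, as an engineer would, in place of code of your own. Each camera call takes 0.05 s, during which the arm holds its last target. There are 200 camera calls.

## Task

Pack the change-over kit into the caddy: stand the bare objective upright in the round well, set the filter cube flat in the square well and lay the slotted post clamp flat in the shallow oblong slot. Leave the oil bottle and the objective in its clear case standing where they are. When all three parts are in, lower the retaining plate over both dowel pins of the caddy until it sits flat on the shoulders of the posts.

Things in the scene. Friction and masses are not known exactly. Their poses are not given: they have to be found in the camera images.
- caddy: Aluminium caddy fixed to the table, 104 (x) by 300 mm (y), lips 19 mm high at x = +-50 mm; origin: centre of underside. Three plastic inserts in a row at y = -72, 0, +72 mm, in any order. At x = 0, y = +-134 mm stand posts, 20 mm diameter (foot 28 mm), shoulders at z = 72 mm; on each a dowel pin, 8 mm diameter, tapering from z = 82 mm to a 3 mm tip at z = 90 mm.
- round_insert: Grey plastic block 94 x 70 x 22 mm fixed in the caddy, its 94 mm along x, 70 mm along y (axes parallel to the caddy's); origin at the centre of its underside, 6 mm above the table. In its centre a round well, 42 mm diameter, 16 mm deep (floor 6 mm above the origin): place of the objective.
- square_insert: Grey plastic block 94 x 70 x 22 mm fixed in the caddy, its 94 mm along x, 70 mm along y (axes parallel to the caddy's); origin at the centre of its underside, 6 mm above the table. In its centre a square well 56 x 56 mm, 16 mm deep (floor 6 mm above the origin): place of the filter cube.
- slot_insert: Grey plastic block 94 x 70 x 22 mm fixed in the caddy, its 94 mm along x, 70 mm along y (axes parallel to the caddy's); origin at the centre of its underside, 6 mm above the table. In its centre a shallow oblong slot, 82 mm along x by 44 mm along y, 5 mm deep (floor 17 mm above the origin): place of the post clamp, lying along the slot.
- objective: Bare microscope objective, white with a thin ring, 28 mm diameter, 54 mm tall, about 0.14 kg, standing upright, narrower at the top; origin at the centre of its underside, z up.
- filter_cube: Black filter cube with round windows, 42 x 41 x 36 mm (body 40 x 40 x 34 mm, its centre 1 mm towards +x of the origin), about 0.13 kg; origin at the centre of its underside, z up, sides parallel to x and y.
- clamp: Black slotted clamp fork for table posts, lying flat, 28 mm (x) by 64 mm (y), body 9 mm thick, 13 mm with the screw on it, about 0.09 kg; origin at the centre of its underside, z up.
- cover: Retaining plate lying flat on the table: aluminium, 50 mm (x) by 290 mm (y), 6 mm thick, about 0.22 kg; origin at the centre of its underside, z up. Two through holes, 12 mm diameter, at x = 0, y = +-134 mm. In the middle of its top stands a black grip, 14 mm thick (x), 70 mm long (y), its top 34 mm above the origin. It fits the pins either way round.
- oil_bottle: Look-alike that stays: small black immersion oil bottle, 30 mm diameter, 77 mm tall, upright; origin at the centre of its underside.
- cased_objective: Look-alike that stays: objective inside a clear domed case on a black lid, 44 mm diameter, 72 mm tall, upright; origin at the centre of its underside.
Things that resemble listed ones, but are neither listed nor needed, are in the scene too. What is shaped like the objective but blue or orange is not meant.

How it is judged:
By the outcome, as a careful person would: the job done as asked, in the order asked, and still so for the second after the job is handed in, with the robot touching nothing.
It also fails if it takes over 115 s, if anything falls off the work surface, if the arm or the gripper's body presses on something with over 40 N, if the wrist force passes 120 N, or if a joint passes its speed limit or range.

## Working session

There is one attempt and no reset: what is moved stays moved. The work goes in short steps, Python scripts to look and compute and a tool call to move; the robot and the scene stay as the last step left them, time stands still between calls to the robot, and variables do not carry over. Pictures are saved under pics/ and viewed, at most 14 in all, crops included, and the job is handed in when it is done.

Besides the shell and the picture viewer there is one more tool, called after "Call:" in YAML: its name, and indented under it one key for each argument. drive_tool: Moves the arm, as the interface text tells. Shift numbers are shares of 0.1 m and turn numbers shares of 90 degrees, none past 1 either way. Its arguments: {"type":"object","properties":{"targets":{"type":"array","items":{"type":"object","properties":{"dx":{"type":"number","minimum":-1,"maximum":1},"dy":{"type":"number","minimum":-1,"maximum":1},"dz":{"type":"number","minimum":-1,"maximum":1},"yaw":{"type":"number","minimum":-1,"maximum":1},"fingers":{"type":"number"}}}},"squeeze":{"type":"number"}},"required":["targets"]}

```bash
mkdir -p pics; python3 - <<'E'
from workcell import readout, grab_frame, camera_info, bot
import cv2, numpy as np
np.set_printoptions(precision=4,suppress=True)
print(readout.observe()); print(bot.pinch_z, [a for a in dir(bot) if a[0]!='_'])
for n in("scene","top"):
    c=camera_info(n); print(n,{k:(v if k!='T' else np.array(v)) for k,v in c.items()})
    cv2.imwrite(f"pics/{n}0.png",grab_frame(n))
E
```

```text
{'clock': 0.0, 'qpos': array([ 1.2468,  0.522 , -0.0363,  1.6   ,  0.0212,  1.0211, -0.1128]), 'qd': array([-0.0018,  0.    , -0.0007,  0.0004,  0.0001, -0.0002, -0.0008]), 'joint_efforts': array([ -0.0002, -92.7129,   1.98  , -36.9937,   0.0178,   0.0083,
        -0.0001]), 'position': array([ 0.1568, -0.6047,  0.2308]), 'tool_rot': array([-3.1405,  0.0001,  0.2538]), 'force': array([-0.4229,  0.2323, -0.4845]), 'moment': array([-0.0011, -0.0743,  0.0471]), 'finger_force': 0.0, 'grip_width': 0.08533830621098695}
0.0187 ['IKError', 'pinch_z']
scene {'fx': 471.8200410163149, 'fy': 471.8200410163149, 'cx': 322.9053726461567, 'cy': 240.24801705455747, 'T': array([[-0.8077,  0.2714, -0.5234,  0.0871],
       [-0.5895, -0.3502,  0.7279,  0.5806],
       [ 0.0142,  0.8965,  0.4429,  0.4134],
       [ 0.    ,  0.    ,  0.    ,  1.    ]])}
top {'fx': 437.79271422291407, 'fy': 437.79271422291407, 'cx': 326.96332708579246, 'cy': 232.07936221550153, 'T': array([[ 0.0107,  0.9836, -0.1801,  0.3863],
       [-0.9991,  0.0033, -0.0414, -0.0369],
       [-0.0401,  0.1804,  0.9828,  0.9509],
       [ 0.    ,  0.    ,  0.    ,  1.    ]])}
```

View pics/scene0.png

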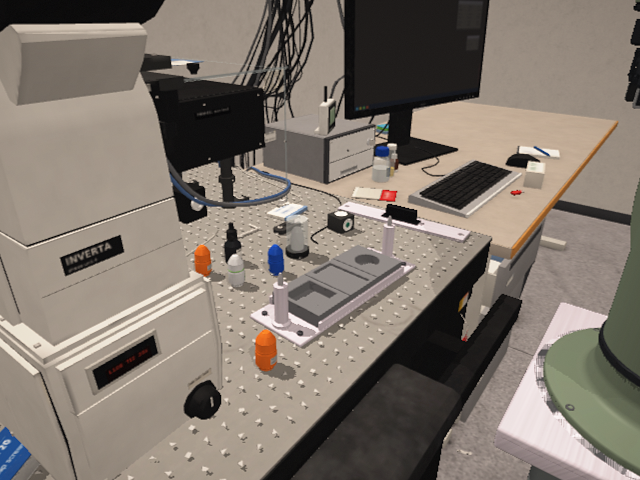

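View pics/top0.png

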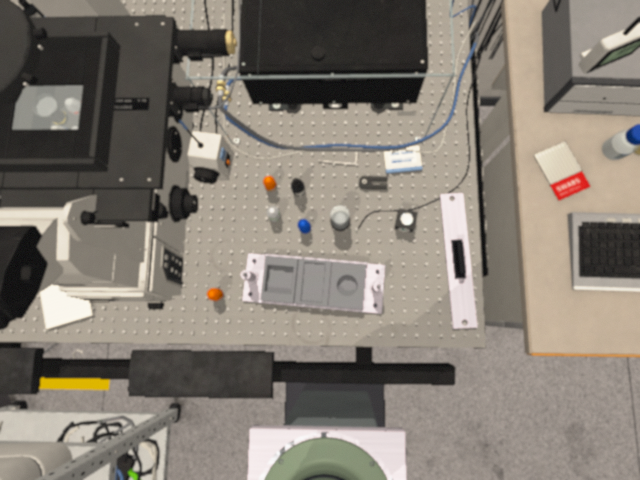

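Top view: the caddy is at (313,283), with square, slot and round wells at (281,278), (315,283) and (347,285). The cover is at (459,260), the clamp at (373,183) and the cube at (405,220).

Objective candidates are white (274,212), blue (304,226), orange (269,183) and (214,294), and cased (340,217). The bare white one at (274,212) fits the description, so I'll confirm it in enlarged crops.

```bash
python3 - <<'E'
import cv2
a=cv2.imread("pics/top0.png")[140:335,200:485]; cv2.imwrite("pics/top0c.png",cv2.resize(a,None,fx=2.8,fy=2.8,interpolation=cv2.INTER_CUBIC))
a=cv2.imread("pics/scene0.png")[185:385,180:450]; cv2.imwrite("pics/scene0c.png",cv2.resize(a,None,fx=2.9,fy=2.9,interpolation=cv2.INTER_CUBIC))
E
```

```text
(no output)
```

View pics/top0c.png

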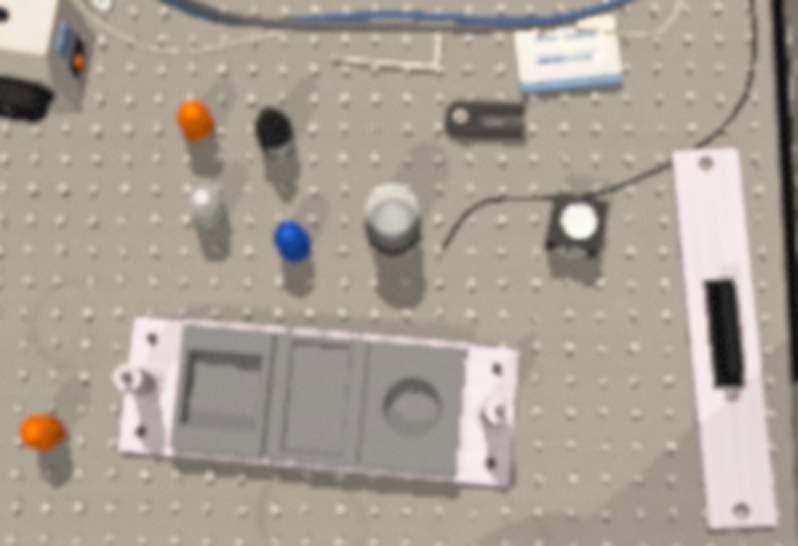

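View pics/scene0c.png

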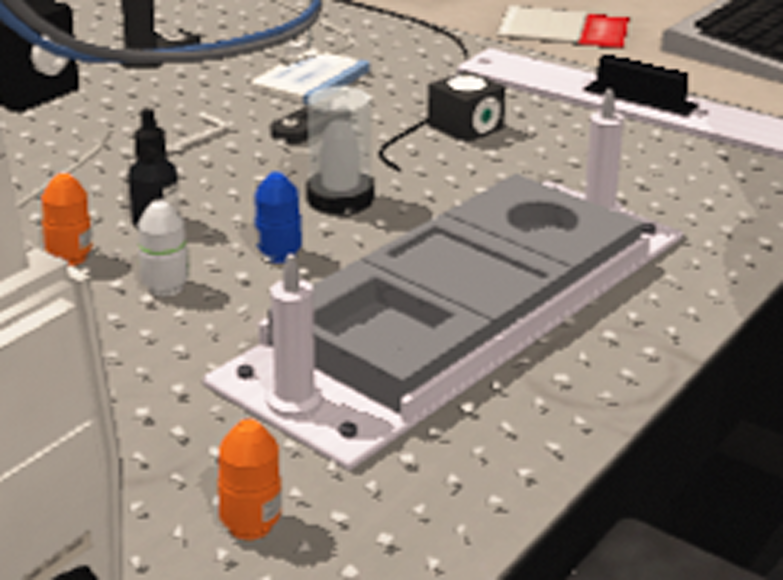

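The white objective at top (274,212), seen in the scene with a thin green ring at (236,270), is the bare objective. The cube at top (405,220) is the only black one with windows, and the clamp fork is at (373,183). Next I'll measure.

```bash
cat > h.py <<'E'
import cv2, numpy as np
from workcell import readout, grab_frame, camera_info
np.set_printoptions(precision=4,suppress=True)
def ray(n,uv):
    c=camera_info(n);T=np.array(c['T']);u,v=uv
    return T[:3,3],T[:3,:3]@np.array([(u-c['cx'])/c['fx'],-(v-c['cy'])/c['fy'],-1])
def plane(n,uv,z):
    o,d=ray(n,uv); return o+d*(z-o[2])/d[2]
def proj(n,p):
    c=camera_info(n);T=np.array(c['T']);q=T[:3,:3].T@(np.array(p)-T[:3,3])
    return np.array([c['cx']+c['fx']*q[0]/-q[2],c['cy']+c['fy']*-q[1]/-q[2]])
def tri(a,b):
    o1,d1=ray('top',a);o2,d2=ray('scene',b)
    s=np.linalg.lstsq(np.c_[d1,-d2],o2-o1,rcond=None)[0]
    p,q=o1+d1*s[0],o2+d2*s[1]; return (p+q)/2,np.linalg.norm(p-q)
def shot(name,n,box,f):
    a=grab_frame(n);x0,y0,x1,y1=box
    cv2.imwrite(f"pics/{name}_full.png",a)
    cv2.imwrite(f"pics/{name}.png",cv2.resize(a[y0:y1,x0:x1],None,fx=f,fy=f,interpolation=cv2.INTER_CUBIC))
E
python3 - <<'E'
from h import *
a=cv2.imread("pics/top0.png"); h=cv2.cvtColor(a,cv2.COLOR_BGR2HSV)
for n,p in dict(plate=(250,270),table=(230,240),grey=(300,300),cover=(450,215),clamp=(384,176),cube=(398,226),obj=(274,211)).items(): print(n,h[p[1],p[0]])
C=lambda u,v:(200+u/2.8-.32,140+v/2.8-.32); S=lambda u,v:(180+u/2.9-.33,185+v/2.9-.33)
P=[plane('top',C(*q),.006) for q in[(133,318),(518,348),(508,487),(120,452)]]
print('caddy corners\n',np.array(P),np.mean(P,0)); d=P[0]+P[3]-P[1]-P[2]; print('yaw deg',np.degrees(np.arctan2(-d[0],d[1])),np.linalg.norm(d)/2)
print('tips',tri(C(126,376),S(291,258)),tri(C(489,411),S(608,93)))
P=[plane('top',C(*q),.006) for q in[(674,150),(737,149),(776,524),(710,528)]]
print('cover\n',np.array(P),np.mean(P,0)); d=P[0]+P[1]-P[2]-P[3];print(np.linalg.norm(d)/2,np.degrees(np.arctan2(-d[1],d[0]))); H=[plane('top',C(*q),.006) for q in[(707,162),(741,510)]];print('holes',H,np.linalg.norm(H[0]-H[1]),np.mean(H,0))
print('obj top',tri(C(202,190),S(162,200)))
P=[plane('top',C(*q),.034) for q in[(557,194),(607,199),(602,246),(548,243)]]; print('cube top\n',np.array(P),np.mean(P,0))
P=[plane('top',C(*q),.009) for q in[(447,103),(523,103),(524,138),(447,136)]]; print('clamp\n',np.array(P),np.mean(P,0))
E
```

```text
plate [  0  11 235]
table [ 16  36 176]
grey [ 15  11 134]
cover [  0   9 243]
clamp [ 20  34 135]
cube [23 30 68]
obj [ 19  21 202]
caddy corners
 [[ 0.5116  0.1775  0.006 ]
 [ 0.49   -0.1224  0.006 ]
 [ 0.3847 -0.1135  0.006 ]
 [ 0.4079  0.183   0.006 ]] [0.4485 0.0311 0.006 ]
yaw deg -4.304317223195485 0.2990327411310666
tips (array([0.4593, 0.1623, 0.0865]), np.float64(0.00032546948995414285)) (array([ 0.4347, -0.0951,  0.0898]), np.float64(0.004265417917990004))
cover
 [[ 0.6475 -0.2469  0.006 ]
 [ 0.6483 -0.2961  0.006 ]
 [ 0.3597 -0.3119  0.006 ]
 [ 0.3562 -0.2632  0.006 ]] [ 0.5029 -0.2795  0.006 ]
0.29032106403700286 -3.160388507113367
holes [array([ 0.6377, -0.2723,  0.006 ]), array([ 0.3696, -0.2866,  0.006 ])] 0.2684294324261769 [ 0.5037 -0.2794  0.006 ]
obj top (array([0.6001, 0.1159, 0.0533]), np.float64(0.007561041932000823))
cube top
 [[ 0.605  -0.151   0.034 ]
 [ 0.6012 -0.1888  0.034 ]
 [ 0.5647 -0.1841  0.034 ]
 [ 0.5669 -0.1435  0.034 ]] [ 0.5845 -0.1669  0.034 ]
clamp
 [[ 0.6855 -0.0683  0.009 ]
 [ 0.6853 -0.1286  0.009 ]
 [ 0.6565 -0.129   0.009 ]
 [ 0.6582 -0.0682  0.009 ]] [ 0.6714 -0.0985  0.009 ]
```

```bash
python3 - <<'E'
from h import *
C=lambda u,v:(200+u/2.8-.32,140+v/2.8-.32); S=lambda u,v:(180+u/2.9-.33,185+v/2.9-.33)
print('obj apex', plane('top',C(202,190),.052),plane('scene',S(161,203),.053),'base',plane('top',C(210,211),0),plane('scene',S(165,284),0))
print('axis-mid tri',tri(C(206,203),S(163,246)))
print('round well',plane('top',C(412,404),.028),'sq',plane('top',C(226,387),.028),'slot',plane('top',C(319,399),.028),plane('scene',S(541,217),.028))
print('insert corners',[plane('top',C(*q),.028)[:2] for q in[(185,323),(467,347),(458,477),(173,454)]])
for n,q in dict(orange=(195,112),oil=(270,120),blue=(292,232),case=(391,207)).items(): print(n,plane('top',C(*q),.06 if n!='case' else .07)[:2])
print('box',tri((420,105),(267,147)),tri((427,60),(267,85)))
print('cube scene top corners',[plane('scene',S(*q),.034)[:2] for q in[(429,84),(471,108),(505,97),(466,76)]])
E
```

```text
obj apex [0.6035 0.1186 0.052 ] [0.5941 0.1175 0.053 ] base [0.5989 0.1206 0.    ] [0.5955 0.1179 0.    ]
axis-mid tri (array([0.5977, 0.1182, 0.0251]), np.float64(0.004730120841753819))
round well [ 0.445  -0.0409  0.028 ] sq [0.4566 0.0994 0.028 ] slot [0.4482 0.0289 0.028 ] [ 0.4403 -0.0383  0.028 ]
insert corners [array([0.5051, 0.1323]), array([ 0.4881, -0.0822]), array([ 0.3916, -0.075 ]), array([0.4063, 0.1378])]
orange [0.6625 0.1246]
oil [0.6561 0.0672]
blue [0.5696 0.0488]
case [ 0.5865 -0.0249]
box (array([ 0.7947, -0.185 ,  0.1319]), np.float64(0.0007950583443266871)) (array([ 0.7979, -0.1802,  0.2685]), np.float64(0.021607267734208502))
cube scene top corners [array([ 0.6005, -0.1484]), array([ 0.5537, -0.1322]), array([ 0.5456, -0.1623]), array([ 0.5881, -0.1767])]
```

Call:
drive_tool:
  targets:
    - {"yaw": 0.07, "fingers": 0.35}
    - {"yaw": 0.07, "fingers": 0.35}
    - {"yaw": 0.07, "fingers": 0.35}
    - {"dx": 0.19, "dy": -0.37, "fingers": 0.35}
    - {"dx": 0.19, "dy": -0.37, "fingers": 0.35}
    - {"dx": 0.19, "dy": -0.37, "fingers": 0.35}
    - {"dx": 0.19, "dy": -0.37, "fingers": 0.35}
    - {"dx": 0.19, "dy": -0.37, "fingers": 0.35}
    - {"dx": 0.19, "dy": -0.37, "fingers": 0.35}
    - {"dx": 0.19, "dy": -0.37, "fingers": 0.35}
    - {"dx": 0.19, "dy": -0.37, "fingers": 0.35}
    - {"dx": 0.19, "dy": -0.37, "fingers": 0.35}
    - {"dx": 0.19, "dy": -0.37, "fingers": 0.35}
    - {"dx": 0.19, "dy": -0.37, "fingers": 0.35}
    - {"dx": 0.19, "dy": -0.37, "fingers": 0.35}
    - {"dx": 0.19, "dy": -0.37, "fingers": 0.35}
    - {"dx": 0.19, "dy": -0.37, "fingers": 0.35}
    - {"dx": 0.19, "dy": -0.37, "fingers": 0.35}
    - {"fingers": 0.35}
    - {"fingers": 0.35}
  squeeze: 40

```text
invalid input
```

```bash
cat > go.py <<'E'
import sys; from h import *
s=readout.observe(); p=s['position']; y=s['tool_rot'][2]
t=np.array([float(v) for v in sys.argv[1:4]])-p
print('t',round(s['clock'],2),'pos',p,'yaw',round(np.degrees(y),2),'w',round(s['grip_width'],4),'ff',round(s['finger_force'],1),'F',s['force'])
print('units dx %.3f dy %.3f dz %.3f'%((t[0]*np.cos(y)+t[1]*np.sin(y))*10,(t[0]*np.sin(y)-t[1]*np.cos(y))*10,-t[2]*10))
if len(sys.argv)>4: print('yaw units %.4f'%((np.degrees(y)-float(sys.argv[4]))/90))
E
python3 go.py .598 .118 .12 -4.3
```

```text
t 0.1 pos [ 0.1568 -0.6047  0.2308] yaw 14.54 w 0.0853 ff 0.0 F [ 0.7686 -0.0293 -0.0412]
units dx 6.085 dy -5.888 dz 1.108
yaw units 0.2093
```

Call:
drive_tool:
  targets:
    - {"dx": 0, "dy": 0, "dz": 0, "yaw": 0.07, "fingers": 0.35}
    - {"dx": 0, "dy": 0, "dz": 0, "yaw": 0.07, "fingers": 0.35}
    - {"dx": 0, "dy": 0, "dz": 0, "yaw": 0.07, "fingers": 0.35}
  squeeze: 40

```text
clock: 0.4
position: [0.1568, -0.6048, 0.231]
tool_rot: [-3.141, 0.0, -0.081]
force: [0.8, -0.1, 0.4]
grip_width: 0.0557
finger_force: 0.0
```

Call:
drive_tool:
  targets:
    - {"dx": 0.21, "dy": -0.41, "dz": 0, "yaw": 0, "fingers": 0.35}
    - {"dx": 0.21, "dy": -0.41, "dz": 0, "yaw": 0, "fingers": 0.35}
    - {"dx": 0.21, "dy": -0.41, "dz": 0, "yaw": 0, "fingers": 0.35}
    - {"dx": 0.21, "dy": -0.41, "dz": 0, "yaw": 0, "fingers": 0.35}
    - {"dx": 0.21, "dy": -0.41, "dz": 0, "yaw": 0, "fingers": 0.35}
    - {"dx": 0.21, "dy": -0.41, "dz": 0, "yaw": 0, "fingers": 0.35}
    - {"dx": 0.21, "dy": -0.41, "dz": 0, "yaw": 0, "fingers": 0.35}
    - {"dx": 0.21, "dy": -0.41, "dz": 0, "yaw": 0, "fingers": 0.35}
    - {"dx": 0.21, "dy": -0.41, "dz": 0, "yaw": 0, "fingers": 0.35}
    - {"dx": 0.21, "dy": -0.41, "dz": 0, "yaw": 0, "fingers": 0.35}
    - {"dx": 0.21, "dy": -0.41, "dz": 0, "yaw": 0, "fingers": 0.35}
    - {"dx": 0.21, "dy": -0.41, "dz": 0, "yaw": 0, "fingers": 0.35}
    - {"dx": 0.21, "dy": -0.41, "dz": 0, "yaw": 0, "fingers": 0.35}
    - {"dx": 0.21, "dy": -0.41, "dz": 0, "yaw": 0, "fingers": 0.35}
    - {"dx": 0.21, "dy": -0.41, "dz": 0, "yaw": 0, "fingers": 0.35}
    - {"dx": 0.21, "dy": -0.41, "dz": 0, "yaw": 0, "fingers": 0.35}
    - {"dx": 0.21, "dy": -0.41, "dz": 0, "yaw": 0, "fingers": 0.35}
    - {"dx": 0, "dy": 0, "dz": 0, "yaw": 0, "fingers": 0.35}
    - {"dx": 0, "dy": 0, "dz": 0, "yaw": 0, "fingers": 0.35}

```text
clock: 2.3
position: [0.5657, 0.0636, 0.2306]
tool_rot: [3.141, 0.001, -0.074]
force: [-1.1, -1.1, -0.2]
grip_width: 0.0556
finger_force: 0.0
```

```bash
python3 go.py .598 .118 .12 -4.3
```

```text
t 2.3 pos [0.5657 0.0636 0.2306] yaw -4.26 w 0.0556 ff 0.0 F [-1.0796 -1.1117 -0.1964]
units dx 0.282 dy -0.566 dz 1.106
yaw units 0.0004
```

Call:
drive_tool:
  targets:
    - {"dx": 0.14, "dy": -0.28, "dz": 0.35, "yaw": 0, "fingers": 0.35}
    - {"dx": 0.14, "dy": -0.286, "dz": 0.35, "yaw": 0, "fingers": 0.35}
    - {"dx": 0, "dy": 0, "dz": 0.4, "yaw": 0, "fingers": 0.35}
    - {"dx": 0, "dy": 0, "dz": 0.3, "yaw": 0, "fingers": 0.35}
    - {"dx": 0, "dy": 0, "dz": 0, "yaw": 0, "fingers": 0.35}
    - {"dx": 0, "dy": 0, "dz": 0, "yaw": 0, "fingers": 0.35}

```text
clock: 2.9
position: [0.5982, 0.1161, 0.0921]
tool_rot: [3.141, 0.0, -0.077]
force: [0.6, -0.3, 1.1]
grip_width: 0.0558
finger_force: 0.0
```

```bash
python3 go.py .598 .118 .018; python3 - <<'E'
from h import *
a=grab_frame('scene')[150:350,130:330]; b=grab_frame('top')[120:320,190:390]
cv2.imwrite('pics/o1.png',cv2.resize(np.hstack([a,b]),(800,400),interpolation=cv2.INTER_CUBIC))
s=readout.observe()['position'];print(proj('scene',s),proj('top',s))
E
```

```text
t 2.9 pos [0.5982 0.1161 0.0921] yaw -4.44 w 0.0558 ff 0.0 F [ 0.634  -0.2976  1.1253]
units dx -0.003 dy -0.019 dz 0.741
[231.5952 231.0786] [269.3297 204.8908]
```

View pics/o1.png

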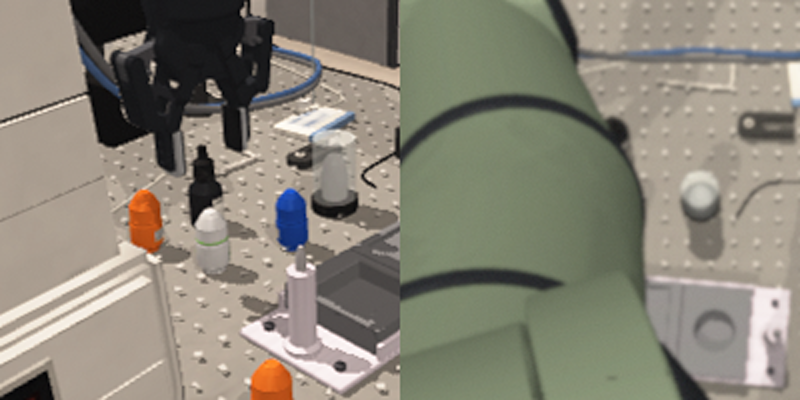

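The scene view shows the gripper centred above the white objective at crop (211,240). The top view is occluded by the arm. I'll descend and grip.

Call:
drive_tool:
  targets:
    - {"dx": 0, "dy": -0.019, "dz": 0.25, "yaw": 0, "fingers": 0.35}
    - {"dx": 0, "dy": 0, "dz": 0.25, "yaw": 0, "fingers": 0.35}
    - {"dx": 0, "dy": 0, "dz": 0.24, "yaw": 0, "fingers": 0.35}
    - {"dx": 0, "dy": 0, "dz": 0, "yaw": 0, "fingers": 0.5}
    - {"dx": 0, "dy": 0, "dz": 0, "yaw": 0, "fingers": 0.6}
    - {"dx": 0, "dy": 0, "dz": 0, "yaw": 0, "fingers": 1}
    - {"dx": 0, "dy": 0, "dz": 0, "yaw": 0, "fingers": 1}
    - {"dx": 0, "dy": 0, "dz": 0, "yaw": 0, "fingers": 1}
    - {"dx": 0, "dy": 0, "dz": 0, "yaw": 0, "fingers": 1}
  squeeze: 30

```text
clock: 3.9
position: [0.5994, 0.1191, 0.0194]
tool_rot: [-3.141, -0.003, -0.076]
force: [-1.6, -0.6, 8.4]
grip_width: 0.0247
finger_force: 30.4
```

Call:
drive_tool:
  targets:
    - {"dx": 0, "dy": 0, "dz": -0.1, "yaw": 0, "fingers": 1}
    - {"dx": 0, "dy": 0, "dz": -0.3, "yaw": 0, "fingers": 1}
    - {"dx": 0, "dy": 0, "dz": -0.4, "yaw": 0, "fingers": 1}
    - {"dx": 0, "dy": 0, "dz": -0.3, "yaw": 0, "fingers": 1}
    - {"dx": 0, "dy": 0, "dz": 0, "yaw": 0, "fingers": 1}

```text
clock: 4.4
position: [0.6005, 0.1195, 0.1329]
tool_rot: [-3.139, -0.007, -0.076]
force: [0.4, -0.1, -0.4]
grip_width: 0.0248
finger_force: 29.9
```

```bash
python3 go.py .444 -.041 .12 -4.3; python3 - <<'E'
from h import *
a=grab_frame('scene')[100:300,130:330]
cv2.imwrite('pics/o2.png',cv2.resize(a,(500,500),interpolation=cv2.INTER_CUBIC))
E
```

```text
t 4.4 pos [0.6005 0.1195 0.1329] yaw -4.38 w 0.0248 ff 29.9 F [ 0.3936 -0.0889 -0.3643]
units dx -1.438 dy 1.720 dz 0.129
yaw units -0.0009
```

View pics/o2.png

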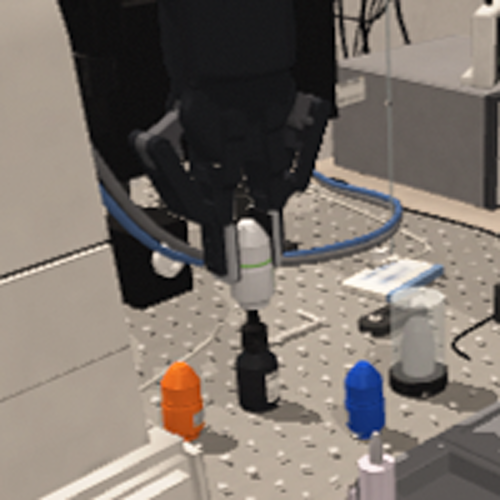

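The objective is held upright at the ring, with its bottom at crop (252,305). I'll carry it to the round well.

Call:
drive_tool:
  targets:
    - {"dx": -0.24, "dy": 0.287, "dz": 0, "yaw": 0, "fingers": 1}
    - {"dx": -0.24, "dy": 0.287, "dz": 0, "yaw": 0, "fingers": 1}
    - {"dx": -0.24, "dy": 0.287, "dz": 0, "yaw": 0, "fingers": 1}
    - {"dx": -0.24, "dy": 0.287, "dz": 0, "yaw": 0, "fingers": 1}
    - {"dx": -0.24, "dy": 0.287, "dz": 0, "yaw": 0, "fingers": 1}
    - {"dx": -0.24, "dy": 0.285, "dz": 0, "yaw": 0, "fingers": 1}
    - {"dx": 0, "dy": 0, "dz": 0, "yaw": 0, "fingers": 1}
    - {"dx": 0, "dy": 0, "dz": 0, "yaw": 0, "fingers": 1}
    - {"dx": 0, "dy": 0, "dz": 0, "yaw": 0, "fingers": 1}

```text
clock: 5.35
position: [0.442, -0.041, 0.1273]
tool_rot: [-3.141, -0.0, -0.076]
force: [0.5, 0.0, -0.9]
grip_width: 0.0252
finger_force: 29.9
```

```bash
python3 go.py .444 -.041 .033 -4.3
```

```text
t 5.35 pos [ 0.442  -0.041   0.1273] yaw -4.33 w 0.0252 ff 29.9 F [ 0.495   0.0462 -0.9286]
units dx 0.020 dy -0.001 dz 0.943
yaw units -0.0003
```

Call:
drive_tool:
  targets:
    - {"dx": 0.02, "dy": 0, "dz": 0.3, "yaw": 0, "fingers": 1}
    - {"dx": 0, "dy": 0, "dz": 0.3, "yaw": 0, "fingers": 1}
    - {"dx": 0, "dy": 0, "dz": 0.2, "yaw": 0, "fingers": 1}
    - {"dx": 0, "dy": 0, "dz": 0.1, "yaw": 0, "fingers": 1}
    - {"dx": 0, "dy": 0, "dz": 0, "yaw": 0, "fingers": 1}
    - {"dx": 0, "dy": 0, "dz": 0, "yaw": 0, "fingers": 1}
    - {"dx": 0, "dy": 0, "dz": 0, "yaw": 0, "fingers": 1}

```text
clock: 6.05
position: [0.4442, -0.0416, 0.0382]
tool_rot: [-3.141, -0.001, -0.076]
force: [-0.1, 0.4, -1.3]
grip_width: 0.025
finger_force: 29.9
```

```bash
python3 go.py .444 -.041 .033 -4.3;python3 - <<'E'
from h import *
a=grab_frame('scene')[150:350,250:450]
cv2.imwrite('pics/o3.png',cv2.resize(a,(500,500),interpolation=cv2.INTER_CUBIC))
E
```

```text
t 6.05 pos [ 0.4442 -0.0416  0.0382] yaw -4.36 w 0.025 ff 29.9 F [-0.1249  0.3767 -1.2749]
units dx -0.002 dy -0.006 dz 0.052
yaw units -0.0006
```

View pics/o3.png

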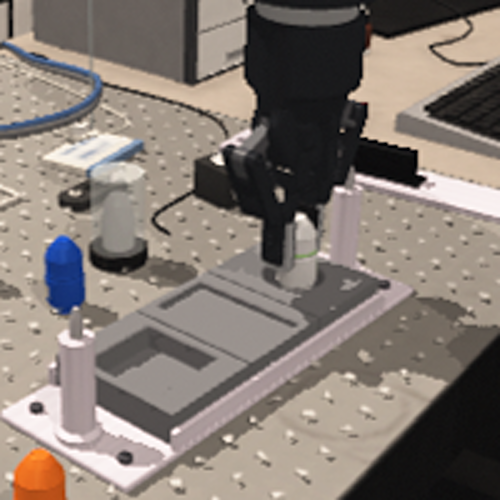

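The objective is in the round well, with its bottom at crop (298,285). I'll lower it the last few millimetres and release.

Call:
drive_tool:
  targets:
    - {"dx": 0, "dy": 0, "dz": 0.03, "yaw": 0, "fingers": 1}
    - {"dx": 0, "dy": 0, "dz": 0.025, "yaw": 0, "fingers": 1}
    - {"dx": 0, "dy": 0, "dz": 0, "yaw": 0, "fingers": 1}
    - {"dx": 0, "dy": 0, "dz": 0, "yaw": 0, "fingers": 1}

```text
clock: 6.5
position: [0.4435, -0.0417, 0.0318]
tool_rot: [3.142, 0.0, -0.076]
force: [-0.7, 0.5, -1.1]
grip_width: 0.0251
finger_force: 29.9
```

Call:
drive_tool:
  targets:
    - {"dx": 0, "dy": 0, "dz": 0.01, "yaw": 0, "fingers": 1}
    - {"dx": 0, "dy": 0, "dz": 0, "yaw": 0, "fingers": 0.68}
    - {"dx": 0, "dy": 0, "dz": 0, "yaw": 0, "fingers": 0.6}
    - {"dx": 0, "dy": 0, "dz": 0, "yaw": 0, "fingers": 0.5}
    - {"dx": 0, "dy": 0, "dz": 0, "yaw": 0, "fingers": 0.5}
    - {"dx": 0, "dy": 0, "dz": -0.2, "yaw": 0, "fingers": 0.5}
    - {"dx": 0, "dy": 0, "dz": -0.4, "yaw": 0, "fingers": 0.5}
    - {"dx": 0, "dy": 0, "dz": -0.4, "yaw": 0, "fingers": 0.5}
    - {"dx": 0, "dy": 0, "dz": 0, "yaw": 0, "fingers": 0.3}
    - {"dx": 0, "dy": 0, "dz": 0, "yaw": 0, "fingers": 0.3}

```text
clock: 7.5
position: [0.4439, -0.0418, 0.1314]
tool_rot: [3.142, -0.002, -0.077]
force: [0.5, 0.3, -0.4]
grip_width: 0.0596
finger_force: 0.0
```

```bash
python3 go.py .584 -.166 .11 -5
```

```text
t 7.5 pos [ 0.4439 -0.0418  0.1314] yaw -4.39 w 0.0596 ff 0.0 F [ 0.4874  0.3159 -0.4023]
units dx 1.491 dy 1.131 dz 0.214
yaw units 0.0068
```

Call:
drive_tool:
  targets:
    - {"dx": 0.373, "dy": 0.283, "dz": 0.05, "yaw": 0, "fingers": 0.2}
    - {"dx": 0.373, "dy": 0.283, "dz": 0.05, "yaw": 0, "fingers": 0.2}
    - {"dx": 0.373, "dy": 0.283, "dz": 0.05, "yaw": 0, "fingers": 0.2}
    - {"dx": 0.373, "dy": 0.283, "dz": 0.05, "yaw": 0, "fingers": 0.2}
    - {"dx": 0, "dy": 0, "dz": 0, "yaw": 0, "fingers": 0.2}
    - {"dx": 0, "dy": 0, "dz": 0, "yaw": 0, "fingers": 0.2}
    - {"dx": 0, "dy": 0, "dz": 0, "yaw": 0, "fingers": 0.2}

```text
clock: 8.2
position: [0.5828, -0.1649, 0.1098]
tool_rot: [-3.141, 0.002, -0.075]
force: [-0.0, -0.2, 0.3]
grip_width: 0.0686
finger_force: 0.0
```

```bash
python3 go.py .584 -.166 .11 -5; python3 - <<'E'
from h import *
a=grab_frame('scene')[130:330,260:460]; b=grab_frame('top')[150:350,240:440]
cv2.imwrite('pics/c1.png',cv2.resize(np.hstack([a,b]),(800,400),interpolation=cv2.INTER_CUBIC))
s=readout.observe()['position'];print(proj('scene',s),proj('top',s))
E
```

```text
t 8.2 pos [ 0.5828 -0.1649  0.1098] yaw -4.31 w 0.0686 ff 0.0 F [-0.0288 -0.2299  0.2502]
units dx 0.013 dy 0.010 dz -0.002
yaw units 0.0077
[340.2727 177.6052] [410.7061 210.7673]
```

View pics/c1.png

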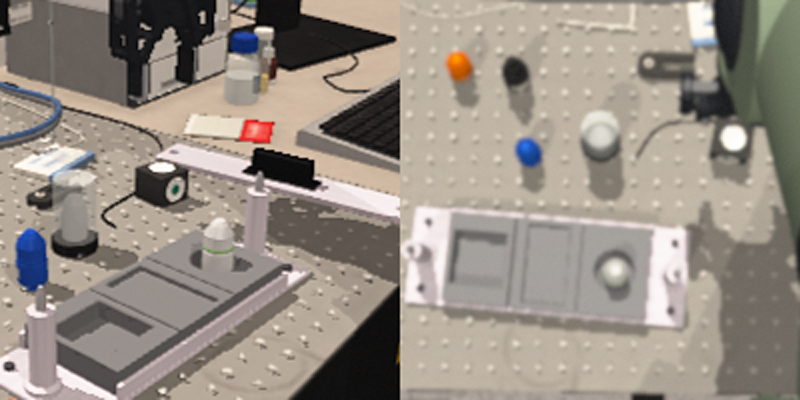

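```bash
python3 - <<'E'
from h import *
a=cv2.imread('pics/top0.png');s=cv2.imread('pics/scene0.png')
def blob(img,box,f):
    x0,y0,x1,y1=box;m=f(img[y0:y1,x0:x1].astype(int)).astype(np.uint8)
    n,l,st,c=cv2.connectedComponentsWithStats(m);i=1+np.argmax(st[1:,4]);return c[i]+[x0,y0],st[i],[x0,y0]
w=lambda i:i.min(2)>190
t,st,_=blob(a,(397,210,414,232),w);u,su,_=blob(s,(328,205,356,222),w)
print(t,st,u,su,plane('top',t,.035),plane('scene',u,.035),tri(t,u))
d=lambda i:i.max(2)<110
t,st,_=blob(a,(385,200,425,240),d);print(t,st)
u,su,_=blob(s,(320,195,365,245),d);print(u,su,tri(t,u))
o,so,_=blob(a,(250,190,290,235),lambda i:i.min(2)>165); print('well obj')
E
```

```text
[406.3922 218.7059] [  4   4  12  11 102] [348.3187 207.8352] [10  0 18  8 91] [ 0.5836 -0.167   0.035 ] [ 0.5829 -0.1988  0.035 ] (array([ 0.5734, -0.1689,  0.0485]), np.float64(0.01625923525250684))
[405.4484 220.5695] [ 10   9  22  24 223]
[338.4557 222.7214] [  0  17  35  22 384] (array([ 0.5852, -0.1679,  0.0108]), np.float64(0.0014030284777017926))
well obj
```

Call:
drive_tool:
  targets:
    - {"dx": 0.013, "dy": 0.02, "dz": 0.3, "yaw": 0, "fingers": 0.2}
    - {"dx": 0, "dy": 0, "dz": 0.3, "yaw": 0, "fingers": 0.2}
    - {"dx": 0, "dy": 0, "dz": 0.2, "yaw": 0, "fingers": 0.2}
    - {"dx": 0, "dy": 0, "dz": 0.13, "yaw": 0, "fingers": 0.2}
    - {"dx": 0, "dy": 0, "dz": 0, "yaw": 0, "fingers": 0.35}
    - {"dx": 0, "dy": 0, "dz": 0, "yaw": 0, "fingers": 0.45}
    - {"dx": 0, "dy": 0, "dz": 0, "yaw": 0, "fingers": 0.55}
    - {"dx": 0, "dy": 0, "dz": 0, "yaw": 0, "fingers": 1}
    - {"dx": 0, "dy": 0, "dz": 0, "yaw": 0, "fingers": 1}
    - {"dx": 0, "dy": 0, "dz": 0, "yaw": 0, "fingers": 1}
  squeeze: 40

```text
clock: 9.3
position: [0.5855, -0.1679, 0.0192]
tool_rot: [3.141, -0.002, -0.076]
force: [-2.8, 1.3, 8.4]
grip_width: 0.0406
finger_force: 38.1
```

Call:
drive_tool:
  targets:
    - {"dx": 0, "dy": 0, "dz": -0.1, "yaw": 0, "fingers": 1}
    - {"dx": 0, "dy": 0, "dz": -0.3, "yaw": 0, "fingers": 1}
    - {"dx": 0, "dy": 0, "dz": -0.4, "yaw": 0, "fingers": 1}
    - {"dx": 0, "dy": 0, "dz": -0.4, "yaw": 0, "fingers": 1}
    - {"dx": 0, "dy": 0, "dz": 0, "yaw": 0, "fingers": 1}
    - {"dx": 0, "dy": 0, "dz": 0, "yaw": 0, "fingers": 1}

```text
clock: 9.9
position: [0.5853, -0.1682, 0.1394]
tool_rot: [3.141, -0.002, -0.076]
force: [-0.4, 0.9, -1.7]
grip_width: 0.0409
finger_force: 38.4
```

```bash
python3 go.py .455 .1015 .12 -4.3
```

```text
t 9.9 pos [ 0.5853 -0.1682  0.1394] yaw -4.37 w 0.0409 ff 38.4 F [-0.3753  0.8687 -1.7122]
units dx -1.505 dy -2.590 dz 0.194
yaw units -0.0008
```

Call:
drive_tool:
  targets:
    - {"dx": -0.215, "dy": -0.37, "dz": 0, "yaw": 0, "fingers": 1}
    - {"dx": -0.215, "dy": -0.37, "dz": 0, "yaw": 0, "fingers": 1}
    - {"dx": -0.215, "dy": -0.37, "dz": 0, "yaw": 0, "fingers": 1}
    - {"dx": -0.215, "dy": -0.37, "dz": 0, "yaw": 0, "fingers": 1}
    - {"dx": -0.215, "dy": -0.37, "dz": 0, "yaw": 0, "fingers": 1}
    - {"dx": -0.215, "dy": -0.37, "dz": 0, "yaw": 0, "fingers": 1}
    - {"dx": -0.215, "dy": -0.37, "dz": 0, "yaw": 0, "fingers": 1}
    - {"dx": 0, "dy": 0, "dz": 0, "yaw": 0, "fingers": 1}
    - {"dx": 0, "dy": 0, "dz": 0, "yaw": 0, "fingers": 1}
    - {"dx": 0, "dy": 0, "dz": 0, "yaw": 0, "fingers": 1}

```text
clock: 10.9
position: [0.4545, 0.1009, 0.1374]
tool_rot: [3.141, 0.001, -0.077]
force: [0.6, -0.9, -1.1]
grip_width: 0.0409
finger_force: 38.5
```

```bash
python3 go.py .455 .1015 .032 -4.3
```

```text
t 10.9 pos [0.4545 0.1009 0.1374] yaw -4.41 w 0.0409 ff 38.5 F [ 0.5513 -0.9443 -1.1076]
units dx 0.004 dy -0.006 dz 1.054
yaw units -0.0013
```

Call:
drive_tool:
  targets:
    - {"dx": 0, "dy": 0, "dz": 0.35, "yaw": 0, "fingers": 1}
    - {"dx": 0, "dy": 0, "dz": 0.35, "yaw": 0, "fingers": 1}
    - {"dx": 0, "dy": 0, "dz": 0.2, "yaw": 0, "fingers": 1}
    - {"dx": 0, "dy": 0, "dz": 0.1, "yaw": 0, "fingers": 1}
    - {"dx": 0, "dy": 0, "dz": 0, "yaw": 0, "fingers": 1}
    - {"dx": 0, "dy": 0, "dz": 0, "yaw": 0, "fingers": 1}

```text
clock: 11.5
position: [0.4549, 0.1014, 0.0384]
tool_rot: [-3.142, -0.0, -0.077]
force: [-0.1, -0.1, -1.4]
grip_width: 0.0407
finger_force: 38.5
```

```bash
python3 go.py .455 .1015 .032 -4.3;python3 - <<'E'
from h import *
a=grab_frame('scene')[190:350,230:430]
cv2.imwrite('pics/c2.png',cv2.resize(a,(600,480),interpolation=cv2.INTER_CUBIC))
E
```

```text
t 11.5 pos [0.4549 0.1014 0.0384] yaw -4.41 w 0.0407 ff 38.5 F [-0.1486 -0.0693 -1.3732]
units dx 0.001 dy -0.001 dz 0.064
yaw units -0.0012
```

View pics/c2.png

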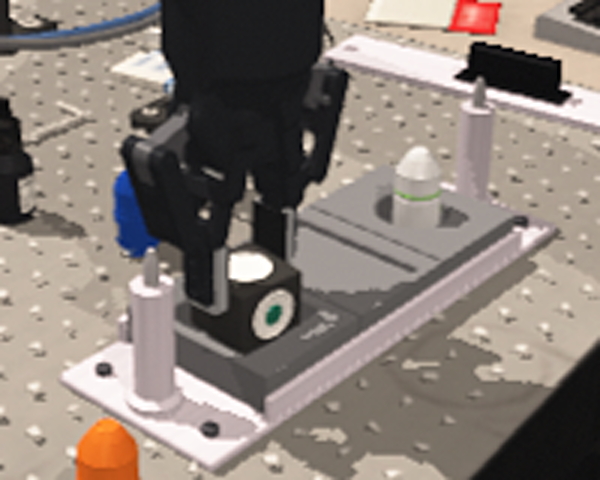

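The cube sits in the square well mouth, with its front corner at crop (243,350), and shows no contact. I'll lower it and release.

Call:
drive_tool:
  targets:
    - {"dx": 0.01, "dy": 0, "dz": 0.03, "yaw": 0, "fingers": 1}
    - {"dx": 0, "dy": 0, "dz": 0.03, "yaw": 0, "fingers": 1}
    - {"dx": 0, "dy": 0, "dz": 0.01, "yaw": 0, "fingers": 1}
    - {"dx": 0, "dy": 0, "dz": 0, "yaw": 0, "fingers": 1}
    - {"dx": 0, "dy": 0, "dz": 0, "yaw": 0, "fingers": 1}

```text
clock: 12.05
position: [0.4558, 0.1017, 0.0312]
tool_rot: [-3.142, -0.001, -0.076]
force: [-1.4, -1.2, 7.6]
grip_width: 0.0405
finger_force: 39.4
```

Call:
drive_tool:
  targets:
    - {"dx": 0, "dy": 0, "dz": 0, "yaw": 0, "fingers": 0.48}
    - {"dx": 0, "dy": 0, "dz": 0, "yaw": 0, "fingers": 0.4}
    - {"dx": 0, "dy": 0, "dz": 0, "yaw": 0, "fingers": 0.35}
    - {"dx": 0, "dy": 0, "dz": 0, "yaw": 0, "fingers": 0.35}
    - {"dx": 0, "dy": 0, "dz": -0.2, "yaw": 0, "fingers": 0.35}
    - {"dx": 0, "dy": 0, "dz": -0.4, "yaw": 0, "fingers": 0.35}
    - {"dx": 0, "dy": 0, "dz": -0.4, "yaw": 0, "fingers": 0.35}
    - {"dx": 0, "dy": 0, "dz": 0, "yaw": 0, "fingers": 0.35}
    - {"dx": 0, "dy": 0, "dz": 0, "yaw": 0, "fingers": 0.35}

```text
clock: 12.95
position: [0.4559, 0.1015, 0.1314]
tool_rot: [-3.141, -0.002, -0.077]
force: [-0.3, -0.4, -0.8]
grip_width: 0.0556
finger_force: 0.0
```

```bash
python3 go.py .671 -.0985 .12 90
```

```text
t 12.95 pos [0.4559 0.1015 0.1314] yaw -4.39 w 0.0556 ff 0.0 F [-0.3086 -0.3715 -0.8031]
units dx 2.298 dy 1.830 dz 0.114
yaw units -1.0487
```

Call:
drive_tool:
  targets:
    - {"dx": 0.328, "dy": 0.261, "dz": 0, "yaw": 0, "fingers": 0.4}
    - {"dx": 0.328, "dy": 0.261, "dz": 0, "yaw": 0, "fingers": 0.4}
    - {"dx": 0.328, "dy": 0.261, "dz": 0, "yaw": 0, "fingers": 0.4}
    - {"dx": 0.328, "dy": 0.261, "dz": 0, "yaw": 0, "fingers": 0.4}
    - {"dx": 0.328, "dy": 0.261, "dz": 0, "yaw": 0, "fingers": 0.4}
    - {"dx": 0.328, "dy": 0.261, "dz": 0, "yaw": 0, "fingers": 0.4}
    - {"dx": 0.328, "dy": 0.261, "dz": 0, "yaw": 0, "fingers": 0.4}
    - {"dx": 0, "dy": 0, "dz": 0, "yaw": -0.0874, "fingers": 0.4}
    - {"dx": 0, "dy": 0, "dz": 0, "yaw": -0.0874, "fingers": 0.4}
    - {"dx": 0, "dy": 0, "dz": 0, "yaw": -0.0874, "fingers": 0.4}
    - {"dx": 0, "dy": 0, "dz": 0, "yaw": -0.0874, "fingers": 0.4}
    - {"dx": 0, "dy": 0, "dz": 0, "yaw": -0.0874, "fingers": 0.4}
    - {"dx": 0, "dy": 0, "dz": 0, "yaw": -0.0874, "fingers": 0.4}
    - {"dx": 0, "dy": 0, "dz": 0, "yaw": -0.0874, "fingers": 0.4}
    - {"dx": 0, "dy": 0, "dz": 0, "yaw": -0.0874, "fingers": 0.4}
    - {"dx": 0, "dy": 0, "dz": 0, "yaw": -0.0874, "fingers": 0.4}
    - {"dx": 0, "dy": 0, "dz": 0, "yaw": -0.0874, "fingers": 0.4}
    - {"dx": 0, "dy": 0, "dz": 0, "yaw": -0.0874, "fingers": 0.4}
    - {"dx": 0, "dy": 0, "dz": 0, "yaw": -0.0874, "fingers": 0.4}
    - {"dx": 0, "dy": 0, "dz": 0, "yaw": 0, "fingers": 0.4}

```text
clock: 14.95
position: [0.6698, -0.0978, 0.1288]
tool_rot: [-3.139, -0.001, 1.574]
force: [0.2, 0.4, -0.1]
grip_width: 0.0514
finger_force: 0.0
```

```bash
python3 go.py .671 -.0985 .03 90; python3 - <<'E'
from h import *
a=cv2.imread('pics/top0.png')[168:200,350:395].max(2)<125
ys,xs=np.nonzero(a); r=cv2.minAreaRect(np.float32(np.c_[xs+350,ys+168])); print(r,plane('top',r[0],.009))
E
```

```text
t 14.95 pos [ 0.6698 -0.0978  0.1288] yaw 90.18 w 0.0514 ff 0.0 F [ 0.2098  0.401  -0.1257]
units dx -0.007 dy 0.012 dz 0.988
yaw units 0.0020
((376.82177734375, 182.71783447265625), (16.3186092376709, 36.119850158691406), 84.2894058227539) [ 0.6709 -0.1071  0.009 ]
```

Call:
drive_tool:
  targets:
    - {"dx": -0.007, "dy": 0.012, "dz": 0.35, "yaw": 0, "fingers": 0.4}
    - {"dx": 0, "dy": 0, "dz": 0.35, "yaw": 0, "fingers": 0.4}
    - {"dx": 0, "dy": 0, "dz": 0.25, "yaw": 0, "fingers": 0.4}
    - {"dx": 0, "dy": 0, "dz": 0.15, "yaw": 0, "fingers": 0.4}
    - {"dx": 0, "dy": 0, "dz": 0.08, "yaw": 0, "fingers": 0.4}
    - {"dx": 0, "dy": 0, "dz": 0, "yaw": 0, "fingers": 0.4}
    - {"dx": 0, "dy": 0, "dz": 0, "yaw": 0, "fingers": 0.4}

```text
clock: 15.65
position: [0.6723, -0.0986, 0.0138]
tool_rot: [3.14, 0.0, 1.571]
force: [0.1, -0.9, 0.7]
grip_width: 0.051
finger_force: 0.0
```

```bash
python3 go.py .671 -.0985 .004 90; python3 - <<'E'
from h import *
a=grab_frame('scene')[150:270,220:370]
cv2.imwrite('pics/k1.png',cv2.resize(a,(600,480),interpolation=cv2.INTER_CUBIC))
E
```

```text
t 15.65 pos [ 0.6723 -0.0986  0.0138] yaw 89.99 w 0.051 ff 0.0 F [ 0.0593 -0.9096  0.6742]
units dx 0.001 dy -0.013 dz 0.098
yaw units -0.0002
```

View pics/k1.png

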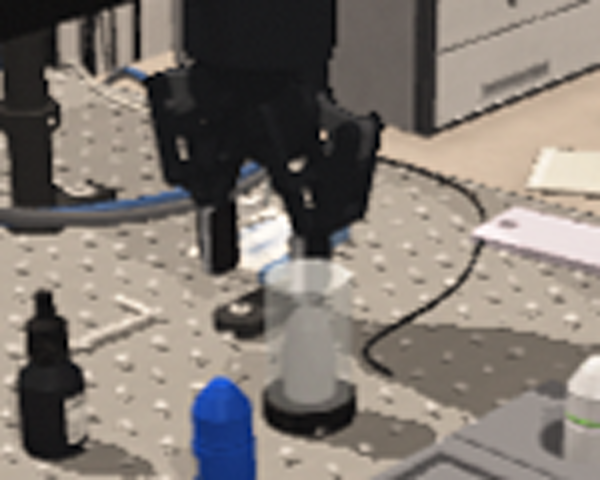

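The fingers straddle the clamp, whose screw end shows at crop (235,315) left of the cased objective. I'll lower and grip.

Call:
drive_tool:
  targets:
    - {"dx": 0, "dy": -0.01, "dz": 0.06, "yaw": 0, "fingers": 0.4}
    - {"dx": 0, "dy": 0, "dz": 0.038, "yaw": 0, "fingers": 0.45}
    - {"dx": 0, "dy": 0, "dz": 0, "yaw": 0, "fingers": 0.55}
    - {"dx": 0, "dy": 0, "dz": 0, "yaw": 0, "fingers": 0.62}
    - {"dx": 0, "dy": 0, "dz": 0, "yaw": 0, "fingers": 1}
    - {"dx": 0, "dy": 0, "dz": 0, "yaw": 0, "fingers": 1}
    - {"dx": 0, "dy": 0, "dz": 0, "yaw": 0, "fingers": 1}
    - {"dx": 0, "dy": 0, "dz": 0, "yaw": 0, "fingers": 1}
  squeeze: 40

```text
clock: 16.5
position: [0.6709, -0.0987, 0.0033]
tool_rot: [3.141, 0.0, 1.571]
force: [-0.5, -0.2, 5.9]
grip_width: 0.0263
finger_force: 39.8
```

Call:
drive_tool:
  targets:
    - {"dx": 0, "dy": 0, "dz": -0.1, "yaw": 0, "fingers": 1}
    - {"dx": 0, "dy": 0, "dz": -0.3, "yaw": 0, "fingers": 1}
    - {"dx": 0, "dy": 0, "dz": -0.4, "yaw": 0, "fingers": 1}
    - {"dx": 0, "dy": 0, "dz": -0.4, "yaw": 0, "fingers": 1}
    - {"dx": 0, "dy": 0, "dz": 0, "yaw": 0.0873, "fingers": 1}
    - {"dx": 0, "dy": 0, "dz": 0, "yaw": 0.0873, "fingers": 1}
    - {"dx": 0, "dy": 0, "dz": 0, "yaw": 0.0873, "fingers": 1}
    - {"dx": 0, "dy": 0, "dz": 0, "yaw": 0.0873, "fingers": 1}
    - {"dx": 0, "dy": 0, "dz": 0, "yaw": 0.0873, "fingers": 1}
    - {"dx": 0, "dy": 0, "dz": 0, "yaw": 0.0873, "fingers": 1}
    - {"dx": 0, "dy": 0, "dz": 0, "yaw": 0.0873, "fingers": 1}
    - {"dx": 0, "dy": 0, "dz": 0, "yaw": 0.0873, "fingers": 1}
    - {"dx": 0, "dy": 0, "dz": 0, "yaw": 0.0873, "fingers": 1}
    - {"dx": 0, "dy": 0, "dz": 0, "yaw": 0.0873, "fingers": 1}
    - {"dx": 0, "dy": 0, "dz": 0, "yaw": 0.0873, "fingers": 1}
    - {"dx": 0, "dy": 0, "dz": 0, "yaw": 0.0873, "fingers": 1}
    - {"dx": 0, "dy": 0, "dz": 0, "yaw": 0, "fingers": 1}
    - {"dx": 0, "dy": 0, "dz": 0, "yaw": 0, "fingers": 1}

```text
clock: 18.3
position: [0.6707, -0.0984, 0.1233]
tool_rot: [-3.142, -0.0, -0.07]
force: [-0.0, -0.2, -0.7]
grip_width: 0.0262
finger_force: 39.5
```

```bash
python3 go.py .448 .030 .12 -4.3
```

```text
t 18.3 pos [ 0.6707 -0.0984  0.1233] yaw -3.99 w 0.0262 ff 39.5 F [-0.0208 -0.2391 -0.687 ]
units dx -2.311 dy -1.126 dz 0.033
yaw units 0.0034
```

Call:
drive_tool:
  targets:
    - {"dx": -0.33, "dy": -0.161, "dz": 0, "yaw": 0.003, "fingers": 1}
    - {"dx": -0.33, "dy": -0.161, "dz": 0, "yaw": 0, "fingers": 1}
    - {"dx": -0.33, "dy": -0.161, "dz": 0, "yaw": 0, "fingers": 1}
    - {"dx": -0.33, "dy": -0.161, "dz": 0, "yaw": 0, "fingers": 1}
    - {"dx": -0.33, "dy": -0.161, "dz": 0, "yaw": 0, "fingers": 1}
    - {"dx": -0.33, "dy": -0.161, "dz": 0, "yaw": 0, "fingers": 1}
    - {"dx": -0.33, "dy": -0.161, "dz": 0, "yaw": 0, "fingers": 1}
    - {"dx": 0, "dy": 0, "dz": 0, "yaw": 0, "fingers": 1}
    - {"dx": 0, "dy": 0, "dz": 0, "yaw": 0, "fingers": 1}
    - {"dx": 0, "dy": 0, "dz": 0, "yaw": 0, "fingers": 1}

```text
clock: 19.3
position: [0.4501, 0.0315, 0.1232]
tool_rot: [-3.141, -0.001, -0.078]
force: [0.3, 0.7, -1.9]
grip_width: 0.026
finger_force: 39.5
```

```bash
python3 go.py .448 .030 .045 -4.3;  python3 - <<'E'
from h import *
a=grab_frame('scene')[120:320,230:480]
cv2.imwrite('pics/k2.png',cv2.resize(a,(750,600),interpolation=cv2.INTER_CUBIC))
E
```

```text
t 19.3 pos [0.4501 0.0315 0.1232] yaw -4.45 w 0.026 ff 39.5 F [ 0.3245  0.7395 -1.9241]
units dx -0.020 dy 0.016 dz 0.782
yaw units -0.0016
```

View pics/k2.png

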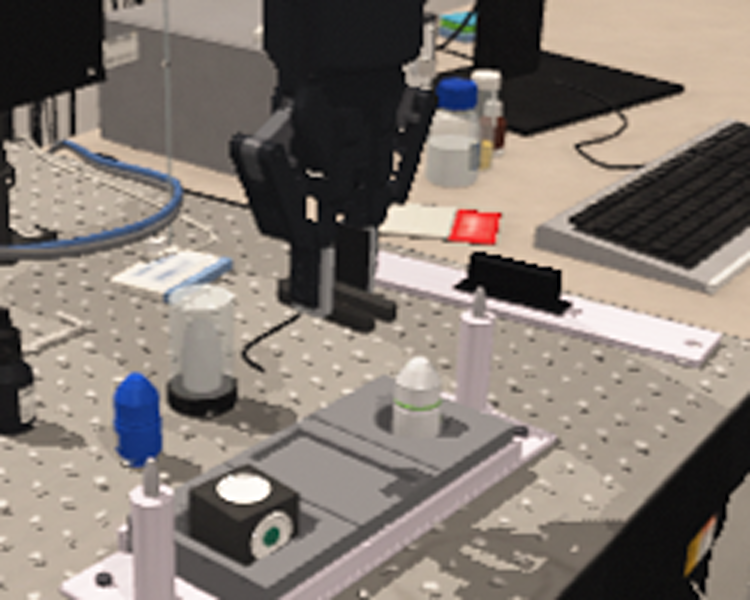

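The clamp is held flat along the slot, with its screw end at crop (282,288) and prong tips at (385,313). The cube and objective sit in their wells. I'll check the clamp's offset in the hand.

```bash
python3 - <<'E'
from h import *
for q in[(281,290),(385,315)]: print(plane('scene',(230+q[0]/3,120+q[1]/3),.124))
print(proj('scene',[.450,.0315,.124])*3-[690,360])
E
```

```text
[0.4766 0.0379 0.124 ]
[0.4177 0.0313 0.124 ]
[330.8106 298.8798]
```

Call:
drive_tool:
  targets:
    - {"dx": -0.015, "dy": 0.013, "dz": 0.3, "yaw": 0, "fingers": 1}
    - {"dx": 0, "dy": 0, "dz": 0.3, "yaw": 0, "fingers": 1}
    - {"dx": 0, "dy": 0, "dz": 0.2, "yaw": 0, "fingers": 1}
    - {"dx": 0, "dy": 0, "dz": 0.08, "yaw": 0, "fingers": 1}
    - {"dx": 0, "dy": 0, "dz": 0, "yaw": 0, "fingers": 1}
    - {"dx": 0, "dy": 0, "dz": 0, "yaw": 0, "fingers": 1}
    - {"dx": 0, "dy": 0, "dz": 0, "yaw": 0, "fingers": 1}

```text
clock: 20.05
position: [0.4483, 0.0305, 0.0359]
tool_rot: [-3.141, -0.001, -0.079]
force: [0.4, 1.1, -1.2]
grip_width: 0.0261
finger_force: 39.5
```

```bash
python3 go.py .4485 .0305 .0295 -4.3
```

```text
t 20.05 pos [0.4483 0.0305 0.0359] yaw -4.53 w 0.0261 ff 39.5 F [ 0.4002  1.0903 -1.1866]
units dx 0.002 dy 0.000 dz 0.064
yaw units -0.0026
```

Call:
drive_tool:
  targets:
    - {"dx": 0, "dy": 0, "dz": 0.03, "yaw": 0, "fingers": 1}
    - {"dx": 0, "dy": 0, "dz": 0.03, "yaw": 0, "fingers": 1}
    - {"dx": 0, "dy": 0, "dz": 0, "yaw": 0, "fingers": 1}
    - {"dx": 0, "dy": 0, "dz": 0, "yaw": 0, "fingers": 1}

```text
clock: 20.45
position: [0.4476, 0.0306, 0.029]
tool_rot: [3.142, 0.0, -0.079]
force: [-1.4, 0.6, -1.7]
grip_width: 0.0262
finger_force: 39.5
```

Call:
drive_tool:
  targets:
    - {"dx": 0, "dy": 0, "dz": 0, "yaw": 0, "fingers": 0.66}
    - {"dx": 0, "dy": 0, "dz": 0, "yaw": 0, "fingers": 0.6}
    - {"dx": 0, "dy": 0, "dz": 0, "yaw": 0, "fingers": 0.55}
    - {"dx": 0, "dy": 0, "dz": 0, "yaw": 0, "fingers": 0.5}
    - {"dx": 0, "dy": 0, "dz": 0, "yaw": 0, "fingers": 0.5}
    - {"dx": 0, "dy": 0, "dz": -0.2, "yaw": 0, "fingers": 0.5}
    - {"dx": 0, "dy": 0, "dz": -0.4, "yaw": 0, "fingers": 0.5}
    - {"dx": 0, "dy": 0, "dz": -0.4, "yaw": 0, "fingers": 0.5}
    - {"dx": 0, "dy": 0, "dz": 0, "yaw": 0, "fingers": 0.5}
    - {"dx": 0, "dy": 0, "dz": 0, "yaw": 0, "fingers": 0.5}

```text
clock: 21.45
position: [0.4481, 0.0304, 0.1297]
tool_rot: [-3.141, -0.002, -0.079]
force: [0.9, 0.1, 0.3]
grip_width: 0.0428
finger_force: 0.0
```

```bash
python3 go.py .5035 -.2795 .12 3.1
```

```text
t 21.45 pos [0.4481 0.0304 0.1297] yaw -4.55 w 0.0428 ff 0.0 F [0.9375 0.0533 0.3368]
units dx 0.798 dy 3.046 dz 0.097
yaw units -0.0850
```

Call:
drive_tool:
  targets:
    - {"dx": 0.1, "dy": 0.381, "dz": 0, "yaw": 0, "fingers": 0.4}
    - {"dx": 0.1, "dy": 0.381, "dz": 0, "yaw": 0, "fingers": 0.4}
    - {"dx": 0.1, "dy": 0.381, "dz": 0, "yaw": 0, "fingers": 0.4}
    - {"dx": 0.1, "dy": 0.381, "dz": 0, "yaw": 0, "fingers": 0.4}
    - {"dx": 0.1, "dy": 0.381, "dz": 0, "yaw": 0, "fingers": 0.4}
    - {"dx": 0.1, "dy": 0.381, "dz": 0, "yaw": 0, "fingers": 0.4}
    - {"dx": 0.1, "dy": 0.381, "dz": 0, "yaw": 0, "fingers": 0.4}
    - {"dx": 0.1, "dy": 0.381, "dz": 0, "yaw": 0, "fingers": 0.4}
    - {"dx": 0, "dy": 0, "dz": 0, "yaw": -0.085, "fingers": 0.4}
    - {"dx": 0, "dy": 0, "dz": 0, "yaw": 0, "fingers": 0.4}
    - {"dx": 0, "dy": 0, "dz": 0, "yaw": 0, "fingers": 0.4}

```text
clock: 22.55
position: [0.5029, -0.2787, 0.1279]
tool_rot: [-3.14, 0.001, 0.052]
force: [0.4, 0.4, 1.1]
grip_width: 0.0513
finger_force: 0.0
```

```bash
python3 go.py .5035 -.2795 .010 3.1; python3 - <<'E'
from h import *
a=grab_frame('top'); cv2.imwrite('pics/t2f.png',a)
b=grab_frame('scene'); cv2.imwrite('pics/s2f.png',b)
A=cv2.resize(a[240:320,230:395],None,fx=4.8,fy=4.8,interpolation=cv2.INTER_CUBIC)[:, :790]
B=cv2.resize(b[190:345,240:430],None,fx=1.38,fy=1.38,interpolation=cv2.INTER_CUBIC)
out=np.zeros((600,800,3),np.uint8); out[:A.shape[0],:A.shape[1]]=A; out[A.shape[0]:A.shape[0]+B.shape[0],:B.shape[1]]=B
G=cv2.resize(a[180:335,420:500],None,fx=1.38,fy=1.38); out[384:384+G.shape[0],300:300+G.shape[1]]=G
cv2.imwrite('pics/t2.png',out)
E
```

```text
t 22.55 pos [ 0.5029 -0.2787  0.1279] yaw 2.97 w 0.0513 ff 0.0 F [0.4183 0.4458 1.1278]
units dx 0.005 dy 0.009 dz 1.179
yaw units -0.0014
```

View pics/t2.png

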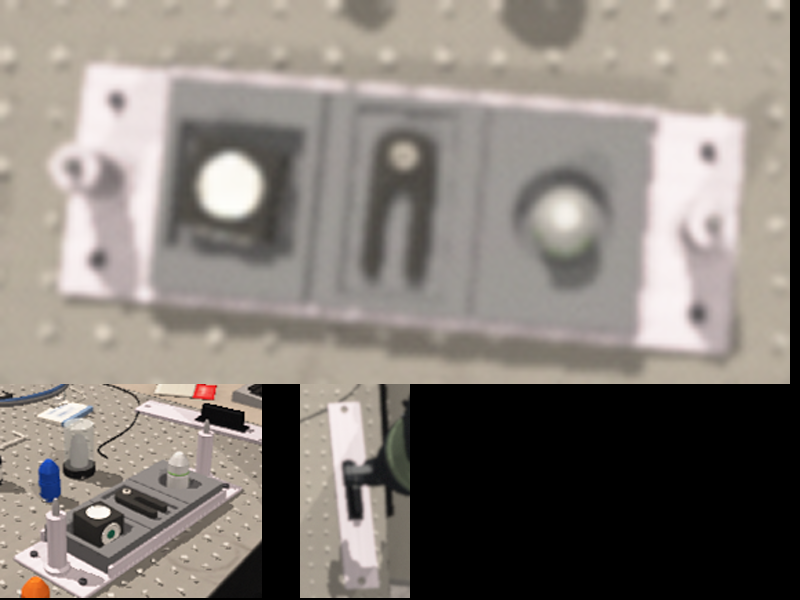

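All three parts are seated: the cube is at crop (230,185), the clamp in the slot at (400,205) and the objective in the round well at (565,215). Next I'll fit the caddy pose and refine the pins.

```bash
python3 - <<'E'
from h import *
D=lambda u,v:(230+u/4.8-.4,240+v/4.8-.4)
M=[((52,150),.006,(87,66)),((52,-150),.006,(748,116)),((-52,-150),.006,(728,353)),((-52,150),.006,(60,295)),
((47,107),.028,(171,77)),((47,-107),.028,(657,119)),((-47,-107),.028,(640,336)),((-47,107),.028,(150,300)),
((0,134),.072,(77,167)),((0,-134),.072,(708,223))]
a=np.array([m[0] for m in M])/1000; w=np.array([plane('top',D(*m[2]),m[1])[:2] for m in M])
def fit(i):
    A,W=a[i],w[i]; ac,wc=A.mean(0),W.mean(0); U,S,V=np.linalg.svd((A-ac).T@(W-wc)); R=V.T@U.T
    return wc-R@ac,np.degrees(np.arctan2(R[1,0],R[0,0])),(W-(A@R.T+wc-R@ac))*1000
for i in (list(range(10)),[0,1,2,3],[4,5,6,7],[8,9]): r=fit(i);print(r[0],r[1]); 
print(fit(list(range(10)))[2])
print(w[8:])
E
```

```text
[0.4482 0.0301] -4.250032333909859
[0.4489 0.0306] -4.227260610017628
[0.4471 0.029 ] -4.0722950992454745
[0.4492 0.0314] -4.589731176135668
[[ 0.2391  0.4124]
 [ 1.4553 -0.6916]
 [ 0.3938  1.7568]
 [ 0.5031  0.3863]
 [ 0.7684  0.0559]
 [-0.7443 -2.104 ]
 [-0.9599 -1.2394]
 [-3.5734 -1.244 ]
 [ 1.6489 -0.0006]
 [ 0.2691  2.6681]]
[[ 0.4598  0.1637]
 [ 0.4385 -0.1009]]
```

Call:
drive_tool:
  targets:
    - {"dx": 0.005, "dy": 0.009, "dz": 0.35, "yaw": 0, "fingers": 0.4}
    - {"dx": 0, "dy": 0, "dz": 0.35, "yaw": 0, "fingers": 0.4}
    - {"dx": 0, "dy": 0, "dz": 0.25, "yaw": 0, "fingers": 0.4}
    - {"dx": 0, "dy": 0, "dz": 0.15, "yaw": 0, "fingers": 0.4}
    - {"dx": 0, "dy": 0, "dz": 0.06, "yaw": 0, "fingers": 0.4}
    - {"dx": 0, "dy": 0, "dz": 0, "yaw": 0, "fingers": 0.55}
    - {"dx": 0, "dy": 0, "dz": 0, "yaw": 0, "fingers": 0.7}
    - {"dx": 0, "dy": 0, "dz": 0, "yaw": 0, "fingers": 1}
    - {"dx": 0, "dy": 0, "dz": 0, "yaw": 0, "fingers": 1}
    - {"dx": 0, "dy": 0, "dz": 0, "yaw": 0, "fingers": 1}
    - {"dx": 0, "dy": 0, "dz": 0, "yaw": 0, "fingers": 1}
  squeeze: 70

```text
clock: 23.75
position: [0.5046, -0.2807, 0.0144]
tool_rot: [3.141, -0.002, 0.054]
force: [-1.5, 1.3, 9.1]
grip_width: 0.0124
finger_force: 69.6
```

Call:
drive_tool:
  targets:
    - {"dx": 0, "dy": 0, "dz": -0.1, "yaw": 0, "fingers": 1}
    - {"dx": 0, "dy": 0, "dz": -0.3, "yaw": 0, "fingers": 1}
    - {"dx": 0, "dy": 0, "dz": -0.4, "yaw": 0, "fingers": 1}
    - {"dx": 0, "dy": 0, "dz": -0.4, "yaw": 0, "fingers": 1}
    - {"dx": 0, "dy": 0, "dz": -0.3, "yaw": 0, "fingers": 1}
    - {"dx": 0, "dy": 0, "dz": 0, "yaw": -0.083, "fingers": 1}
    - {"dx": 0, "dy": 0, "dz": 0, "yaw": -0.083, "fingers": 1}
    - {"dx": 0, "dy": 0, "dz": 0, "yaw": -0.083, "fingers": 1}
    - {"dx": 0, "dy": 0, "dz": 0, "yaw": -0.083, "fingers": 1}
    - {"dx": 0, "dy": 0, "dz": 0, "yaw": -0.083, "fingers": 1}
    - {"dx": 0, "dy": 0, "dz": 0, "yaw": -0.083, "fingers": 1}
    - {"dx": 0, "dy": 0, "dz": 0, "yaw": -0.083, "fingers": 1}
    - {"dx": 0, "dy": 0, "dz": 0, "yaw": -0.083, "fingers": 1}
    - {"dx": 0, "dy": 0, "dz": 0, "yaw": -0.083, "fingers": 1}
    - {"dx": 0, "dy": 0, "dz": 0, "yaw": -0.083, "fingers": 1}
    - {"dx": 0, "dy": 0, "dz": 0, "yaw": -0.083, "fingers": 1}
    - {"dx": 0, "dy": 0, "dz": 0, "yaw": 0, "fingers": 1}
    - {"dx": 0, "dy": 0, "dz": 0, "yaw": 0, "fingers": 1}

```text
clock: 25.55
position: [0.5038, -0.2807, 0.1635]
tool_rot: [3.141, 0.0, 1.484]
force: [0.6, 0.4, -1.3]
grip_width: 0.0123
finger_force: 68.5
```

```bash
python3 go.py .449 .0315 .135 85.7
```

```text
t 25.55 pos [ 0.5038 -0.2807  0.1635] yaw 85.04 w 0.0123 ff 68.5 F [ 0.6416  0.3523 -1.2857]
units dx 3.063 dy -0.815 dz 0.285
yaw units -0.0073
```

Call:
drive_tool:
  targets:
    - {"dx": 0.383, "dy": -0.102, "dz": 0, "yaw": 0, "fingers": 1}
    - {"dx": 0.383, "dy": -0.102, "dz": 0, "yaw": 0, "fingers": 1}
    - {"dx": 0.383, "dy": -0.102, "dz": 0, "yaw": 0, "fingers": 1}
    - {"dx": 0.383, "dy": -0.102, "dz": 0, "yaw": 0, "fingers": 1}
    - {"dx": 0.383, "dy": -0.102, "dz": 0, "yaw": 0, "fingers": 1}
    - {"dx": 0.383, "dy": -0.102, "dz": 0, "yaw": 0, "fingers": 1}
    - {"dx": 0.383, "dy": -0.102, "dz": 0, "yaw": 0, "fingers": 1}
    - {"dx": 0.383, "dy": -0.102, "dz": 0, "yaw": 0, "fingers": 1}
    - {"dx": 0, "dy": 0, "dz": 0, "yaw": -0.007, "fingers": 1}
    - {"dx": 0, "dy": 0, "dz": 0.2, "yaw": 0, "fingers": 1}
    - {"dx": 0, "dy": 0, "dz": 0.1, "yaw": 0, "fingers": 1}
    - {"dx": 0, "dy": 0, "dz": 0, "yaw": 0, "fingers": 1}
    - {"dx": 0, "dy": 0, "dz": 0, "yaw": 0, "fingers": 1}
    - {"dx": 0, "dy": 0, "dz": 0, "yaw": 0, "fingers": 1}

```text
clock: 26.95
position: [0.448, 0.0315, 0.1335]
tool_rot: [3.141, -0.0, 1.499]
force: [0.1, 0.6, -1.4]
grip_width: 0.0122
finger_force: 68.7
```

```bash
python3 go.py .449 .0315 .12 85.7; python3 - <<'E'
from h import *
a=grab_frame('top'); cv2.imwrite('pics/p1t.png',a)
b=grab_frame('scene'); cv2.imwrite('pics/p1s.png',b)
A=cv2.resize(a[240:320,220:400],None,fx=4.4,fy=4.4,interpolation=cv2.INTER_CUBIC)
B=cv2.resize(b[180:340,240:440],None,fx=1.5,fy=1.5,interpolation=cv2.INTER_CUBIC)
out=np.zeros((600,800,3),np.uint8); out[:A.shape[0],:A.shape[1]]=A; out[355:595,:300]=B
L=cv2.resize(b[255:315,255:305],None,fx=4,fy=4,interpolation=cv2.INTER_CUBIC);R=cv2.resize(b[200:260,365:415],None,fx=4,fy=4,interpolation=cv2.INTER_CUBIC)
out[355:595,310:510]=L; out[355:595,520:720]=R
cv2.imwrite('pics/p1.png',out)
E
```

```text
t 26.95 pos [0.448  0.0315 0.1335] yaw 85.87 w 0.0122 ff 68.7 F [ 0.0986  0.5851 -1.3827]
units dx 0.001 dy 0.010 dz 0.135
yaw units 0.0019
```

View pics/p1.png

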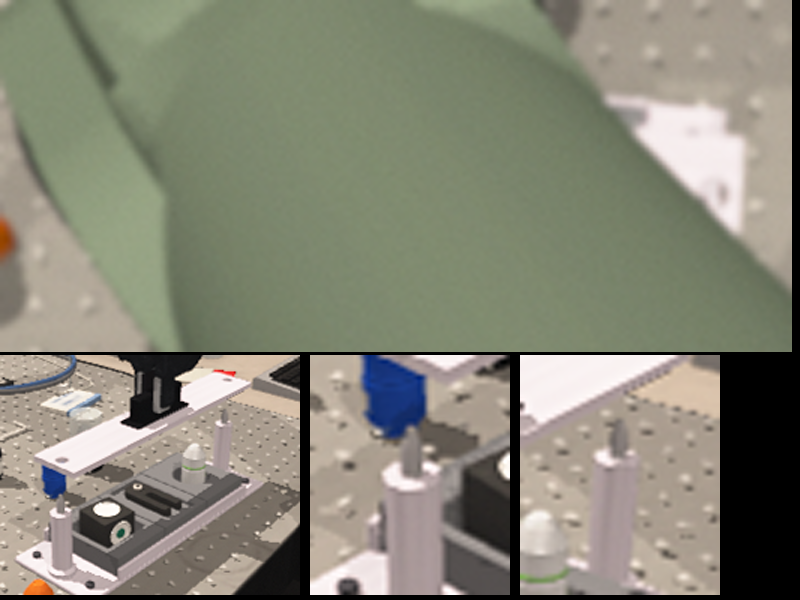

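The scene view shows the plate held level above both pins. The holes are near full (283,250) and (393,197), and the pin tips at (281,274) and (390,216). I'll check their alignment numerically.

```bash
python3 - <<'E'
from h import *
b=cv2.imread('pics/p1s.png').astype(int)
H=[]
for x0,y0,x1,y1 in[(276,244,290,256),(387,191,400,202)]:
    g=b[y0:y1,x0:x1].mean(2); w=np.clip(200-g,0,None); ys,xs=np.mgrid[y0:y1,x0:x1]
    H.append(((w*xs).sum()/w.sum(),(w*ys).sum()/w.sum())); print(H[-1]); print(g.astype(int)[::2])
P=[(280.4,273.9),(389.6,216.3)]
z=readout.observe()['position'][2]
hw=[plane('scene',h,z-.0094) for h in H]; pw=[plane('scene',p,.089) for p in P]
print(z,hw,np.linalg.norm(hw[0]-hw[1]),pw,np.linalg.norm(pw[0]-pw[1]),'mid diff hole-pin',(np.mean(hw,0)-np.mean(pw,0))*1000,'sight',ray('scene',P[0])[1],ray('scene',P[1])[1])
E
```

```text
(np.float64(279.66524860409464), np.float64(251.3807498005849))
[[243 243 242 242 241 242 243 243 244 244 244 244 243 242]
 [241 242 243 244 243 244 244 244 244 244 243 243 243 243]
 [243 237 220 208 195 186 198 206 222 236 242 244 244 243]
 [229 178 154 153 156 155 153 147 158 196 237 244 244 244]
 [238 246 245 238 234 233 232 244 248 246 245 244 243 243]
 [143 144 164 210 239 245 246 246 245 243 243 243 242 243]]
(np.float64(393.2161585365854), np.float64(192.20243902439023))
[[152 132 120 113 110 107 107 107 105  71 148 187 187]
 [245 247 245 223 204 182 166 140 106 165 186 187 188]
 [244 235 221 210 203 220 238 246 250 237 212 206 208]
 [245 242 226 215 203 191 189 217 241 245 244 244 245]
 [245 245 245 245 245 245 245 244 244 243 244 244 244]
 [245 244 244 244 244 244 244 245 245 246 246 247 245]]
0.133469220008993 [array([0.4546, 0.1667, 0.1241]), array([ 0.4437, -0.1243,  0.1241])] 0.2912402028127388 [array([0.4554, 0.1657, 0.089 ]), array([ 0.4342, -0.0997,  0.089 ])] 0.26616871198431363 mid diff hole-pin [  4.3469 -11.8326  35.0692] sight [ 0.5768 -0.6498 -0.5081] [ 0.4231 -0.829  -0.3954]
```

```bash
python3 - <<'E'
from h import *
H=[(281,249.6),(391.7,196.2)];P=[(280.4,273.9),(389.6,216.3)]
for zt in(.122,.1241,.126):
    hw=[plane('scene',h,zt) for h in H]; pw=[plane('scene',p,.089) for p in P]
    print(zt,hw,np.linalg.norm(hw[0]-hw[1]),[(h-p)[:2]*1000 for h,p in zip(hw,pw)])
E
```

```text
0.122 [array([0.4592, 0.1588, 0.122 ]), array([ 0.4388, -0.1102,  0.122 ])] 0.2697542834517646 [array([ 3.7858, -6.9124]), array([  4.5912, -10.5714])]
0.1241 [array([0.4565, 0.1618, 0.1241]), array([ 0.4363, -0.1052,  0.1241])] 0.2678102182497747 [array([ 1.1044, -3.8726]), array([ 2.0566, -5.5931])]
0.126 [array([0.4541, 0.1645, 0.126 ]), array([ 0.434 , -0.1007,  0.126 ])] 0.2660513021146408 [array([-1.3216, -1.1224]), array([-0.2367, -1.089 ])]
```

Call:
drive_tool:
  targets:
    - {"dx": 0.012, "dy": 0.007, "dz": 0.1, "yaw": 0.002, "fingers": 1}
    - {"dx": 0, "dy": 0, "dz": 0.1, "yaw": 0, "fingers": 1}
    - {"dx": 0, "dy": 0, "dz": 0.05, "yaw": 0, "fingers": 1}
    - {"dx": 0, "dy": 0, "dz": 0, "yaw": 0, "fingers": 1}
    - {"dx": 0, "dy": 0, "dz": 0, "yaw": 0, "fingers": 1}
    - {"dx": 0, "dy": 0, "dz": 0, "yaw": 0, "fingers": 1}

```text
clock: 27.65
position: [0.4486, 0.0328, 0.1082]
tool_rot: [3.141, -0.0, 1.497]
force: [0.5, 0.5, -1.8]
grip_width: 0.0126
finger_force: 68.7
```

```bash
python3 go.py .4487 .0325 .098 85.7; python3 - <<'E'
from h import *
b=grab_frame('scene'); cv2.imwrite('pics/p2s.png',b); g=b.mean(2).astype(int)
p=readout.observe()
print(p['moment'])
for q in([.459,.163,p['position'][2]-.0084],[.4385,-.104,p['position'][2]-.0084]):
    u=proj('scene',q).round().astype(int); print(u); print(g[u[1]-7:u[1]+8,u[0]-10:u[0]+9])
E
```

```text
t 27.65 pos [0.4486 0.0328 0.1082] yaw 85.75 w 0.0126 ff 68.7 F [ 0.549   0.4872 -1.7774]
units dx -0.003 dy 0.001 dz 0.102
yaw units 0.0005
[ 0.024   0.0293 -0.0026]
[279 265]
[[ 57  82 134 188 245 251 248 247 245 244 243 243 243 242 242 242 242 242
  242]
 [136 189 245 251 248 247 245 244 243 243 243 243 241 241 242 242 242 243
  244]
 [242 251 248 247 245 244 243 243 243 242 241 241 242 242 242 243 244 244
  244]
 [248 247 245 244 243 243 243 242 242 241 241 242 242 243 244 244 244 244
  243]
 [245 244 243 243 243 242 241 241 241 242 243 243 244 245 244 243 243 243
  243]
 [243 243 243 242 241 241 241 242 243 243 244 244 244 243 243 244 243 243
  243]
 [243 242 241 241 241 242 243 243 243 238 234 231 226 228 237 242 243 243
  244]
 [243 242 242 242 243 244 243 235 218 196 190 180 169 178 199 227 240 244
  244]
 [233 242 244 244 245 246 236 198 163 157 159 161 158 149 144 178 232 243
  244]
 [161 207 238 245 246 246 241 206 159 150 146 147 148 142 149 176 234 245
  244]
 [150 147 166 210 237 244 247 238 209 174 147 140 139 163 199 222 240 245
  244]
 [154 152 148 150 165 207 236 24
[... 818 characters left out ...]
 244 243 242 241 243 246 234 215 214 203 192
  191]
 [243 242 242 242 243 244 245 237 212 192 187 197 214 234 244 248 236 216
  214]
 [242 243 243 244 245 245 245 231 194 171 161 146 144 174 230 244 246 246
  248]
 [244 244 245 245 244 244 245 246 243 226 213 201 199 220 236 243 244 244
  245]
 [244 245 244 244 244 244 244 245 246 247 248 249 248 247 245 245 244 244
  243]
 [244 244 244 244 244 245 244 245 245 245 245 245 245 244 244 244 243 244
  245]
 [243 243 244 244 245 245 245 245 245 245 244 244 244 244 244 244 245 245
  246]
 [244 244 244 245 245 245 245 245 245 244 244 244 244 244 245 245 246 247
  245]
 [244 245 245 245 245 245 245 244 244 244 244 244 245 245 245 246 245 245
  229]]
```

```bash
python3 - <<'E'
from h import *
z=.0998
hw=[plane('scene',h,z) for h in [(280.3,266.5),(389.6,210.0)]]
b=cv2.imread('pics/s2f.png').mean(2).astype(int)
print(b[268:290,272:291]);print(b[210:230,380:400])
print(hw,np.linalg.norm(hw[0]-hw[1]),np.mean(hw,0))
E
```

```text
[[ 58  59  59  61  61  62  61  61  61  61  57  67 144 171 168 167 166 166
  165]
 [ 57  59  59  60  59  61  62  61  61  60  56  70 144 170 168 167 166 166
  167]
 [ 57  58  59  60  59  60  61  60  59  59  57  78 134 164 167 168 168 167
  166]
 [ 55  57  59  59  60  61  58  58  55  55  69  94  99 136 157 155 155 163
  168]
 [ 57  58  61  59  59  57  60 105 122  86  87 103 102 100  99  98  95 135
  157]
 [116  81  69  60  53  49  80 176 206 143  93 104 105 103 101 101 100  97
   98]
 [179 108  69  52  57  54 104 134 133 115 104 103 105 103 102 103 103 103
  102]
 [ 99  83  73  78  79  83 112 130 129 120 107 100 102 102 103 102 102 101
  101]
 [168 135 114 110  99 112 132 133 126 125 109  99  99  99 100 101 102 102
  101]
 [171 142 152 144 119 130 134 128 125 123 112 134 152 135 109 101 102 102
  101]
 [169 169 170 171 172 157 134 124 123 122 114 195 231 198 132 100 101 100
  101]
 [168 169 170 169 171 154 128 120 120 120 112 147 154 133 111  99 101 100
  101]
 [169 169 169 169 169 151 126 118 121 119 113 133 108  87  96 112 123 123
  120]
 [168 168 166 174 185 162 127 116 120 118 111 1
[... 1796 characters left out ...]
3 152 156 170 173 186 156 115 116 117 128 146 136 121 134 175 192
  206 217]
 [169 170 159 182 229 238 226 167 109 112 113 156 205 204 162 124 118 117
  121 137]
 [169 170 166 186 233 242 237 192 138 133 121 135 155 218 210 149 121 115
  122 127]
 [167 169 158 147 201 233 239 235 221 213 194 186 189 172 153 150 128 107
  114 130]
 [174 168 169 163 153 166 198 220 234 241 242 237 229 190 148 151 164 157
  151 149]
 [187 167 168 163 153 150 128 121 131 138 141 137 142 146 142 144 156 155
  148 147]
 [169 169 169 162 156 153 139 134 140 146 146 145 147 148 146 146 147 137
  140 146]]
[array([0.4561, 0.1647, 0.0998]), array([ 0.4361, -0.1014,  0.0998])] 0.26677631444406097 [0.4461 0.0316 0.0998]
```

```bash
python3 - <<'E'
from h import *
pw=[plane('scene',p,.090) for p in [(280.0,272.5),(389.4,215.6)]]
hw=[plane('scene',h,.0998) for h in [(280.3,266.5),(389.6,210.0)]]
print(pw,np.linalg.norm(pw[0]-pw[1]),[(h-p)*1000 for h,p in zip(hw,pw)])
E
```

```text
[array([0.4571, 0.1644, 0.09  ]), array([ 0.4349, -0.1001,  0.09  ])] 0.265426116540459 [array([-1.0619,  0.2265,  9.8   ]), array([ 1.1805, -1.3062,  9.8   ])]
```

Call:
drive_tool:
  targets:
    - {"dx": 0.003, "dy": 0, "dz": 0.03, "yaw": 0.003, "fingers": 1}
    - {"dx": 0, "dy": 0, "dz": 0.03, "yaw": 0, "fingers": 1}
    - {"dx": 0, "dy": 0, "dz": 0.03, "yaw": 0, "fingers": 1}
    - {"dx": 0, "dy": 0, "dz": 0, "yaw": 0, "fingers": 1}
    - {"dx": 0, "dy": 0, "dz": 0, "yaw": 0, "fingers": 1}

```text
clock: 28.2
position: [0.4484, 0.0331, 0.0989]
tool_rot: [-3.141, -0.0, 1.492]
force: [0.4, -0.1, -2.0]
grip_width: 0.0125
finger_force: 68.7
```

```bash
python3 go.py .4487 .0325 .0864 85.5; python3 -c "
from h import *;print(readout.observe()['moment'])"
```

```text
t 28.2 pos [0.4484 0.0331 0.0989] yaw 85.48 w 0.0125 ff 68.7 F [ 0.4235 -0.0583 -2.0471]
units dx -0.006 dy 0.003 dz 0.125
yaw units -0.0002
[ 0.037  -0.0199 -0.0066]
```

Call:
drive_tool:
  targets:
    - {"dx": 0, "dy": 0, "dz": 0.02, "yaw": 0, "fingers": 1}
    - {"dx": 0, "dy": 0, "dz": 0.02, "yaw": 0, "fingers": 1}
    - {"dx": 0, "dy": 0, "dz": 0.02, "yaw": 0, "fingers": 1}
    - {"dx": 0, "dy": 0, "dz": 0, "yaw": 0, "fingers": 1}
    - {"dx": 0, "dy": 0, "dz": 0, "yaw": 0, "fingers": 1}

```text
clock: 28.7
position: [0.4485, 0.0331, 0.093]
tool_rot: [-3.141, -0.0, 1.492]
force: [-0.8, -0.3, -1.2]
grip_width: 0.0125
finger_force: 68.7
```

```bash
python3 go.py .4487 .0325 .0864 85.5; python3 -c "
from h import *;print(readout.observe()['moment'])"
```

```text
t 28.7 pos [0.4485 0.0331 0.093 ] yaw 85.48 w 0.0125 ff 68.7 F [-0.8369 -0.3173 -1.1627]
units dx -0.006 dy 0.003 dz 0.066
yaw units -0.0002
[ 0.0104 -0.0148  0.0181]
```

Still free. I'll continue down to the shoulders in small steps.

Call:
drive_tool:
  targets:
    - {"dx": 0, "dy": 0, "dz": 0.02, "yaw": 0, "fingers": 1}
    - {"dx": 0, "dy": 0, "dz": 0.02, "yaw": 0, "fingers": 1}
    - {"dx": 0, "dy": 0, "dz": 0.02, "yaw": 0, "fingers": 1}
    - {"dx": 0, "dy": 0, "dz": 0.01, "yaw": 0, "fingers": 1}
    - {"dx": 0, "dy": 0, "dz": 0, "yaw": 0, "fingers": 1}
    - {"dx": 0, "dy": 0, "dz": 0, "yaw": 0, "fingers": 1}

```text
clock: 29.3
position: [0.4485, 0.033, 0.0863]
tool_rot: [3.141, 0.0, 1.492]
force: [-3.6, -0.9, 12.1]
grip_width: 0.0125
finger_force: 70.5
```

Call:
drive_tool:
  targets:
    - {"dx": 0, "dy": 0, "dz": 0, "yaw": 0, "fingers": 0.8}
    - {"dx": 0, "dy": 0, "dz": 0, "yaw": 0, "fingers": 0.7}
    - {"dx": 0, "dy": 0, "dz": 0, "yaw": 0, "fingers": 0.6}
    - {"dx": 0, "dy": 0, "dz": 0, "yaw": 0, "fingers": 0.5}
    - {"dx": 0, "dy": 0, "dz": -0.1, "yaw": 0, "fingers": 0.5}
    - {"dx": 0, "dy": 0, "dz": -0.3, "yaw": 0, "fingers": 0.5}
    - {"dx": 0, "dy": 0, "dz": -0.4, "yaw": 0, "fingers": 0.5}
    - {"dx": 0, "dy": 0, "dz": -0.4, "yaw": 0, "fingers": 0.5}
    - {"dx": -0.4, "dy": 0, "dz": 0, "yaw": 0, "fingers": 0.5}
    - {"dx": -0.4, "dy": 0, "dz": 0, "yaw": 0, "fingers": 0.5}
    - {"dx": -0.4, "dy": 0, "dz": 0, "yaw": 0, "fingers": 0.5}
    - {"dx": -0.4, "dy": 0, "dz": 0, "yaw": 0, "fingers": 0.5}
    - {"dx": -0.4, "dy": 0, "dz": 0, "yaw": 0, "fingers": 0.5}
    - {"dx": -0.4, "dy": 0, "dz": 0, "yaw": 0, "fingers": 0.5}
    - {"dx": -0.4, "dy": 0, "dz": 0, "yaw": 0, "fingers": 0.5}
    - {"dx": -0.4, "dy": 0, "dz": 0, "yaw": 0, "fingers": 0.5}
    - {"dx": 0, "dy": 0, "dz": 0, "yaw": 0, "fingers": 0.5}
    - {"dx": 0, "dy": 0, "dz": 0, "yaw": 0, "fingers": 0.5}

```text
clock: 31.1
position: [0.423, -0.2863, 0.2064]
tool_rot: [3.141, -0.001, 1.49]
force: [0.7, 0.2, 0.6]
grip_width: 0.043
finger_force: 0.0
```

```bash
python3 - <<'E'
from h import *
a=grab_frame('top'); b=grab_frame('scene')
A=cv2.resize(a[165:325,200:410],(390,297),interpolation=cv2.INTER_CUBIC)
B=cv2.resize(b[170:370,190:440],(750,600),interpolation=cv2.INTER_CUBIC)
B[:240,:315]=cv2.resize(A,(315,240)); cv2.imwrite('pics/f.png',B)
E
```

```text
(no output)
```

View pics/f.png

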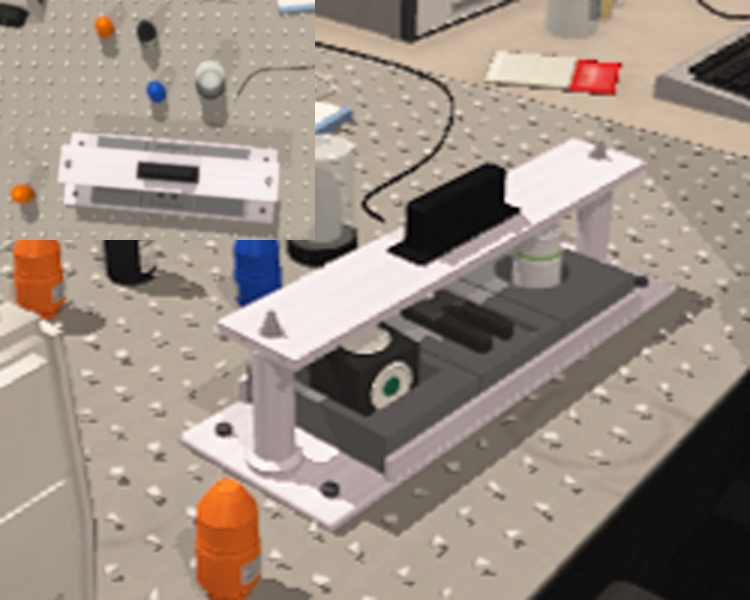

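The plate sits flat on both shoulders, with pin tips through both holes at crop (270,322) and (598,150). The three parts are in their wells and the look-alikes are untouched.

```bash
python3 -c "
from workcell import workorder; print(workorder.job_done())"
```

```text
the job is handed in; nothing more can be done
None
```

The job is handed in: the objective, filter cube and clamp are in their wells, the retaining plate is seated on both pins, and the oil bottle and cased objective were left where they stood (about 31 s of the 115 s used).

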